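# Set the clip-on stop and hold the strip for the cut

## Robot

A 6-joint arm with a two-finger parallel gripper is mounted at the origin on a cart in front of the work surface, level with it; the furniture and walls round the work are solid. World frame = base frame: x ahead of the robot, y to its left, z up, the work surface at z = 0. Lengths are in mm, angles in rad, forces in N, time in s.
With the tool pointing down it reaches from about 425 to 925 mm from the base axis. Payload 12.5 kg.
Tool frame: the origin (TCP) lies at the centre of the arm's flange, where the gripper is bolted on; the fingertips stand 173 mm ahead of it and the grasp point (between the pads) lies 155 mm ahead of it; y points along the fingers, x is the direction in which the jaws open and shut, and the axes are right-handed (so a half turn about y gives the same grasp; the last joint's range is limited). The gripper opens to 85 mm and grips with 20 to 120 N. Pads are 22 mm wide; open, the fingers measure 114 mm over their backs; the gripper's body (76 mm by 85 mm) begins 54 mm behind the grasp point. The pads swing forward as they close: fully open they stand 13 mm farther back than shut.
Start: joints at [1.163, 0.491, 1.559, -0, 1.092, -0.106], TCP at [185.751, 596.759, 404.727] pointing down, gripper open.
Joint ranges: [-3.1, 3.1], [-0.84, 2.19], [0.05, 2.79], [-1.13, 4.28], [0.06, 2.93], [-2.69, 2.69]. Speed limits (rad/s): [2.22, 2.22, 2.79, 3.14, 3.14, 3.14].

## Interface

Orientations are given as a unit quaternion [w, x, y, z].
In Python, from workcell import env gives the robot as it stands.
- The arm moves only by the tool jog_arm, never from a script. Its argument "deltas" is text: rows parted by semicolons, each of 7 numbers parted by spaces: the turn, a rotation vector about the tool's x, y, z in rad, then the shift along the tool's x, y, z in mm, then the finger opening in mm, from 0 to 85.4. In form: ax ay az tx ty tz jaw; .... A call has 1 to 20 rows; each row is the pose to reach, as a shift and turn from the pose commanded when the call began, along the tool's axes at that moment; what a row does not reach only later rows make up. A row lasts 1/8 s, in which the tool goes at most 62.5 mm and 10.7 degrees, less where a joint would pass 70% of its speed; a pose out of reach is approached as far as the arm can. A call with a gripper value outside its range is refused whole. The fingers move at their own pace and stop on an object; the grip force is fixed at half the most. Time passes only in rows, so rows that repeat a pose let the fingers close. It gives the time, the measured TCP pose, the force and the opening at its end, in the units of the state.
- env.sense(): the state, without advancing time (a new reading comes with each control period).
- env.capture(name): name is "side" or "top" or "wrist"; returns a dict with "img" (420x560x3 uint8, red, green, blue), "fx", "fy", "cx", "cy" (pixels), "position" and "rotation" of the camera in the world. Camera axes: x right, y up, looking along -z (the intrinsics and any distortion apply to the point x, -y, -z); pixel columns grow to the right and rows downward; lengths in mm; the calibration is good to about 2 mm. A picture is of the moment at which its call begins. There is no depth.
- env.job_done(): hands the job in, once; it reports no verdict.
The state is a dict: "time_s": time; "qpos": joint angles; "qd": joint speeds; "joint_efforts": joint torques, N m; "position": TCP position; "orientation": TCP orientation; "contact_force": force on the tool from outside, world axes, zero at the start; "moment": the same for the moment, N m; "grip_width": opening from 0.0 (shut) to 1.0 (fully open).
Only numpy, scipy, OpenCV 4.12 (cv2) and the standard library are available. Lean on these libraries where they do the work, as an engineer would, in place of code of your own. Each camera call takes 0.05 s, during which the arm holds its last target.

## Task

Get the small cut-off jig ready and hold the work for the saw: squeeze the red grips of the spring-clip stop, move it along the fence so that the side of its block facing the saw slot is on the black line on the masking tape, and let it close on the fence again, standing squarely on the bed. Then lay the loose light-brown wooden strip flat on the bed with its long side against the fence and its end against the stop block, and finish with one firm diagonal push that keeps it pressed against the fence and down on the bed together: the program ends while still pushing. Leave the other tools where they are.

Things in the scene. Friction and masses are not known exactly. Their poses are not given: they have to be found in the camera images.
- jig: the cut-off jig, fixed on the bench (varies in place and yaw): a light plywood baseboard 170 (x) x 210 (y) x 9 mm. Origin: centre of its underside on the bench top, z = 0; its z is up, +y runs along the fence, +x points across the bed to the fence. All dimensions of the jig below are in this frame
- bed: the jig's flat light-coloured bed: 140 x 206 x 6 mm, x = -85 to +55 mm, its top 15 mm above the bench. A dark saw line crosses it at y = -45 mm. Wood drags on it (friction about 0.5 to 0.7), so a push that is to reach the fence must point at least as much forward as down. Origin: 9 mm above the jig's origin; axes as the jig
- fence: the jig's medium-brown hardwood fence, 18 mm thick: front face at x = +55, back face at x = +73 mm, y = -100 to +100 mm, top 34 mm above the bed (49 mm above the bench), with a 2.4 mm saw slot at y = -45 mm. Origin: 9 mm above the jig's origin; axes as the jig
- fence_foot (a point): the point where the fence's front face meets the top of the bed, at mid-length (y = 0); axes as the jig
- mark_line (a point): the black line (2 mm wide) across a 26 mm wide piece of cream masking tape on the top and front of the fence; this point is on the line at the fence's top front edge, at y = +35 to +65 mm of the jig; axes as the jig. The stop block's side that faces -y (towards the saw slot) belongs on the line, the block itself then stands on the +y side of it
- stop: the clip-on stop (140 g), astride the fence: dark hardwood block 20 (x) x 30 (y) x 48 (z) mm in front of it, sprung steel jaw behind it, two upright red grips on top, 26 mm wide. It starts clipped on at y = -80 to -30 mm of the jig, in the strip's way. Origin: middle of the block's back face (on the fence) at its underside, which stands on the bed; x towards the fence, y along it, z up
- stop_grip (a point): the point between the red grips, in the plane of the fence's front face, 72 mm above the stop's underside; axes as the stop. The grips reach from 54 to 90 mm above the underside. Clipped on, the front grip's outer face is 24 mm before this point, the rear grip's, leaning 0.22 rad back, 27 (bottom) to 34 mm (top) behind it; squeezed fully, both upright, they measure 47 mm across, centred here
- stop_face (a point): the middle of the block's side that faces -y, the side the strip butts against, 10 mm above the underside, 10 mm in front of the block's back face and 15 mm (-y) from the stop's middle; axes as the stop
- stop_jaw (a joint): angle of the stop's rear jaw: 0 = closed on the fence, +0.22 = squeezed fully open (6 mm wider than the fence: the stop can be lifted or slid along), -0.12 = closed on nothing. Squeezing the grips along x takes 15 to 22 N; let go, the spring shuts the jaw and holds the stop fast (about 15 N on the fence)
- strip: the workpiece: a loose light-brown hardwood strip, 30 (x) x 120 (y) x 20 (z) mm, about 50 g. Origin: centre of its underside. It lies flat on the bench, in front of the picture frames, to the left of the jig
- strip_centre (a point): the centre of the strip, 10 mm above its underside; its y runs along the strip
- mallet: bystander: beech mallet lying on the bench, 110 x 245 x 62 mm
- glue_bottle: bystander: off-white glue bottle, upright, 46 mm across and 101 mm tall, behind the jig
- parts_dish: bystander: round steel dish of screws, 115 mm across, 28 mm high, behind the glue bottle
- pale_offcut: bystander: pale wooden offcut, 60 x 90 x 19 mm, lying inside the picture frames
Mind the look-alikes: they are no part of the job. There is more than one size of the stop; the job needs the middle-sized.

How it is judged:
By the outcome, as a careful person would: the job done as asked, in the order asked, and still so for the second after the job is handed in, while the arm keeps its last pose, push and grip.
It also fails if it takes over 72 s, if anything falls off the work surface, if the arm or the gripper's body presses on something with over 40 N, if the wrist force passes 120 N, or if a joint passes its speed limit or range.

## Working session

There is one attempt and no reset: what is moved stays moved. The work goes in short steps, Python scripts to look and compute and a tool call to move; the robot and the scene stay as the last step left them, time stands still between calls to the robot, and variables do not carry over. Pictures are saved under pics/ and viewed, and the job is handed in when it is done.

Besides the shell and the picture viewer there is one more tool, called after ">>>" by a JSON object that holds its "fn" and its "kwargs", one argument or row to a line. jog_arm: Moves the arm, as the interface text tells. Its arguments: {"type":"object","properties":{"deltas":{"type":"string"}},"required":["deltas"]}

```bash
ls; mkdir -p pics
python3 - <<'E'
from workcell import env
import cv2,numpy as np
print(env.sense())
for n in ["side","top","wrist"]:
    c=env.capture(n); cv2.imwrite(f"pics/{n}0.png",c["img"][:,:,::-1])
    print(n,{k:np.round(v,4).tolist() if k!='img' and not isinstance(v,str) else None for k,v in c.items()})
E
```

```text
pics
{'time_s': 0.0, 'qpos': array([ 1.16338756e+00,  4.91526861e-01,  1.55948323e+00, -1.03494161e-05,
        1.09165782e+00, -1.05611968e-01]), 'qd': array([-4.93866208e-04,  7.27984381e-04,  4.31196251e-04, -7.02094673e-05,
       -1.01127434e-03,  1.61160936e-03]), 'joint_efforts': array([ 9.50219473e-04, -6.18461180e+01, -2.61586744e+01, -7.74484920e-05,
        4.15087692e-03, -1.36008930e-05]), 'position': array([185.74017281, 596.71352433, 404.13631115]), 'orientation': array([-0.5692857 ,  0.56967494,  0.41882974, -0.4194829 ]), 'contact_force': array([ 0.07787168, -0.17214137, -0.16933351]), 'moment': array([-0.01885968, -0.04731531,  0.03651688]), 'grip_width': 0.999846268724821}
side {'img': None, 'fx': 402.2262, 'fy': 402.2262, 'cx': 280.3461, 'cy': 210.1801, 'position': [120.878, -1439.2857, 647.6313], 'rotation': [0.8194, 0.5475, -0.0849, -0.1472]}
top {'img': None, 'fx': 404.7484, 'fy': 404.7484, 'cx': 277.8854, 'cy': 210.2298, 'position': [383.7755, -166.3539, 1227.143], 'rotation': [-0.6989, -0.06, 0.0488, 0.7111]}
wrist {'img': None, 'fx': 303.6719, 'fy': 303.6719, 'cx': 282.4728, 'cy': 206.9862, 'position': [105.0387, 620.8765, 372.2456], 'rotation': [0.7946, -0.1333, -0.0973, 0.5843]}
```

View pics/top0.png

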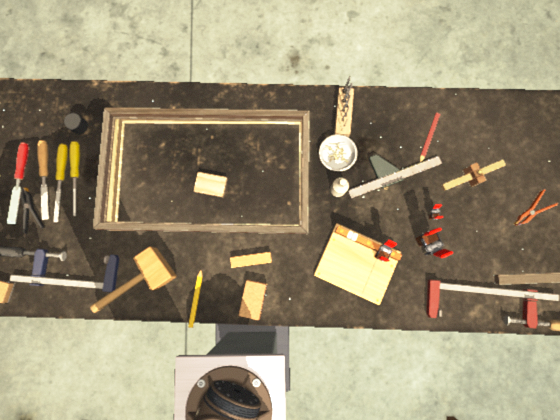

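View pics/side0.png

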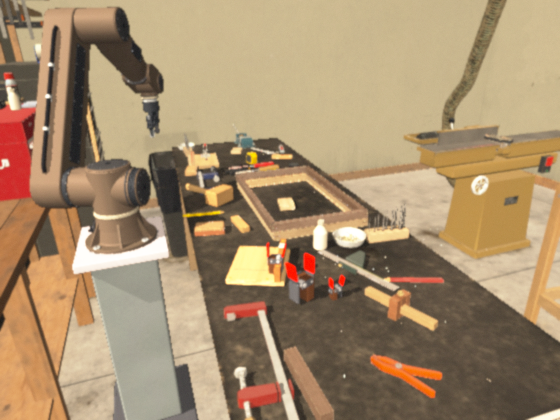

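View pics/wrist0.png

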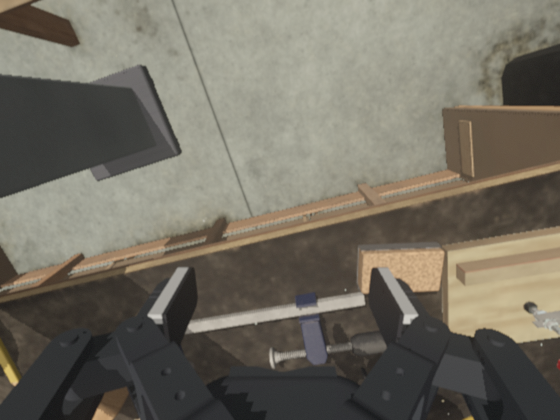

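```bash
cat > h.py <<'E'
import numpy as np,cv2
from scipy.spatial.transform import Rotation as R
from workcell import env
def rot(q): return R.from_quat([q[1],q[2],q[3],q[0]])
def cap(n,save=None):
    c=env.capture(n)
    if save: cv2.imwrite(f"pics/{save}.png",c["img"][:,:,::-1])
    return c
def ray(c,u,v):
    d=np.array([(u-c["cx"])/c["fx"],-(v-c["cy"])/c["fy"],-1.])
    return np.array(c["position"]),rot(c["rotation"]).apply(d)
def onz(c,u,v,z):
    p,d=ray(c,u,v); return p+d*(z-p[2])/d[2]
def proj(c,P):
    q=rot(c["rotation"]).inv().apply(np.asarray(P,float)-c["position"])
    return np.array([c["cx"]+c["fx"]*q[...,0]/-q[...,2],c["cy"]-c["fy"]*q[...,1]/-q[...,2]]).T
def crop(c,x0,y0,x1,y1,s,name):
    cv2.imwrite(f"pics/{name}.png",cv2.resize(np.ascontiguousarray(c["img"][y0:y1,x0:x1,::-1]),None,fx=s,fy=s,interpolation=cv2.INTER_CUBIC))
E
python3 - <<'E'
from h import *
c=cap("top"); print([k for k in c])
crop(c,310,200,460,310,5,"jigtop")
crop(c,185,165,305,325,3.7,"striptop")
c=cap("side");crop(c,220,230,350,320,6,"jigside")
print(rot(env.sense()["orientation"]).as_matrix().round(3))
E
```

```text
['img', 'fx', 'fy', 'cx', 'cy', 'position', 'rotation']
[[ 0.297 -0.    -0.955]
 [ 0.955 -0.     0.297]
 [-0.    -1.     0.   ]]
```

View pics/jigtop.png

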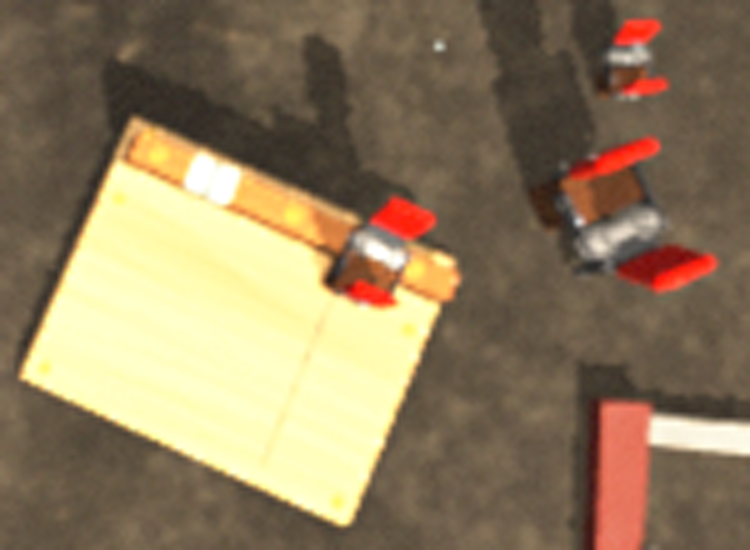

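View pics/striptop.png

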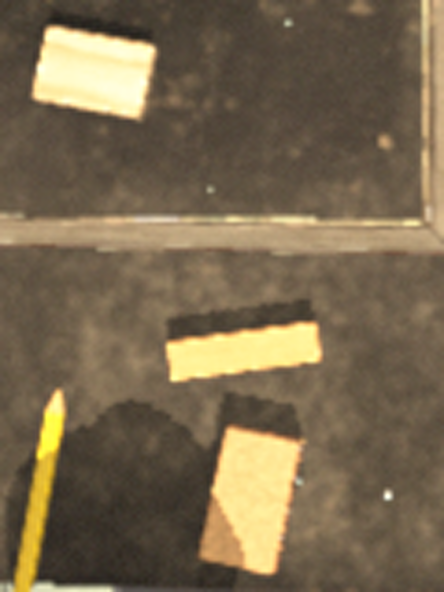

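View pics/jigside.png

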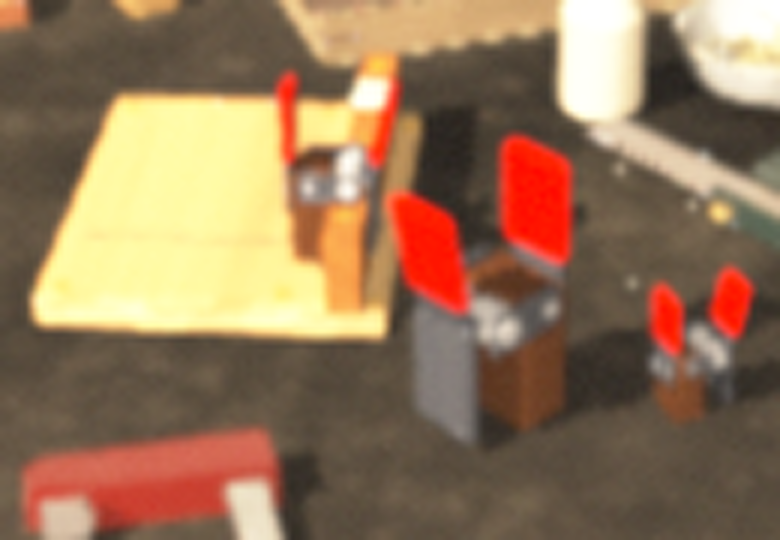

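Run:
```python
from h import *
c=cap("top")
f=lambda u,v,z:onz(c,310+(u+.0)/5-.4,200+v/5-.4,z)
pts={'fl':(20,378,15),'fr':(350,525,15),'fence_backL':(138,118,49),'fence_frontL':(125,160,49),'fbR':(460,262,49),'ffR':(452,300,49),'sawfront':(263,463,15)}
P={k:f(*v) for k,v in pts.items()}
for k,v in P.items(): print(k,v.round(1))
print(np.linalg.norm(P['fl']-P['fr']), np.linalg.norm(P['fence_backL']-P['fbR']),np.linalg.norm(P['fence_frontL']-P['fence_backL']))
for a,b in (('fr','fl'),('fbR','fence_backL'),('ffR','fence_frontL')):
    d=P[b]-P[a]; print(np.degrees(np.arctan2(d[1],d[0]))-90)
# strip
g=lambda u,v,z:onz(c,185+u/3.7-.4,165+v/3.7-.4,z)
S=[g(*p,20) for p in ((167,342),(318,322),(322,357),(172,382))]
for s in S: print(s.round(1))
```

```text
fl [ 376.1 -251.    15. ]
fr [ 288.5 -440.4   15. ]
fence_backL [ 525.3 -321.9   49. ]
fence_frontL [ 500.8 -313.4   49. ]
fbR [ 438.4 -504.    49. ]
ffR [ 416.7 -498.1   49. ]
sawfront [ 324.7 -391.6   15. ]
208.74458529651153 201.7845719444063 25.941958822717677
-24.80604729484375
-25.52684227664355
-24.493676137347137
[433.4  -3.4  20. ]
[ 447.3 -124.9   20. ]
[ 419.4 -127.7   20. ]
[401.5  -7.4  20. ]
```

```bash
cat >> h.py <<'E'
def tool(yaw_deg,tilt=0):
    "tool x at world heading yaw, tool y down"
    a=np.radians(yaw_deg); x=np.array([np.cos(a),np.sin(a),0]); y=np.array([0,0,-1.]); 
    return R.from_matrix(np.array([x,y,np.cross(x,y)]).T)
def delta(P,Rt,P0=None,R0=None):
    s=env.sense(); P0=s["position"] if P0 is None else P0; R0=rot(s["orientation"]) if R0 is None else R0
    return np.r_[(R0.inv()*Rt).as_rotvec().round(4),R0.inv().apply(np.array(P)-P0).round(2)]
E
python3 - <<'E'
from h import *
P0=[185.751,596.759,404.727]; R0=rot(env.sense()["orientation"])
for P,y in (([520,350,404],30),([620,0,404],0),([440,-440,404],-24.8)): print(delta(P,tool(y),P0,R0))
E
```

```text
[ 1.0000e-04  7.4540e-01 -3.0000e-04 -1.3625e+02  7.5000e-01 -3.9249e+02]
[ 2.0000e-04  1.2690e+00 -3.0000e-04 -4.4071e+02  8.3000e-01 -5.9200e+02]
[ 2.0000e-04  1.7018e+00 -2.0000e-04 -9.1433e+02  9.7000e-01 -5.5092e+02]
```

>>> {"fn": "jog_arm", "kwargs": {
  "deltas": "0 0.745 0 -136 0 -392 85; 0 0.745 0 -136 0 -392 85; 0 0.745 0 -136 0 -392 85; 0 0.745 0 -136 0 -392 85; 0 0.745 0 -136 0 -392 85; 0 0.745 0 -136 0 -392 85; 0 1.269 0 -441 0 -592 85; 0 1.269 0 -441 0 -592 85; 0 1.269 0 -441 0 -592 85; 0 1.269 0 -441 0 -592 85; 0 1.269 0 -441 0 -592 85; 0 1.702 0 -914 0 -551 85; 0 1.702 0 -914 0 -551 85; 0 1.702 0 -914 0 -551 85; 0 1.702 0 -914 0 -551 85; 0 1.702 0 -914 0 -551 85; 0 1.702 0 -914 0 -551 85; 0 1.702 0 -914 0 -551 85; 0 1.702 0 -914 0 -551 85; 0 1.702 0 -914 0 -551 85"
}}

```text
time_s: 2.8
position: [438.9, -442.2, 404.5]
orientation: [-0.69, 0.69, -0.152, 0.152]
contact_force: [0.1, -0.4, 0.1]
grip_width: 0.994
```

Run:
```python
from h import *
s=env.sense();print(s["position"],s["qpos"].round(3))
c=cap("wrist","w1"); print(c["position"],rot(c["rotation"]).as_matrix().round(3))
print(rot(s["orientation"]).as_matrix().round(4))
```

```text
[ 438.94040939 -442.23331448  404.49165334] [-0.895  0.488  1.564 -0.     1.089 -0.46 ]
[ 473.90390793 -366.80103224  372.54042408] [[ 0.907  0.399  0.138]
 [-0.422  0.857  0.296]
 [-0.    -0.326  0.945]]
[[ 9.070e-01  0.000e+00  4.211e-01]
 [-4.211e-01 -1.000e-04  9.070e-01]
 [ 0.000e+00 -1.000e+00 -0.000e+00]]
```

View pics/w1.png

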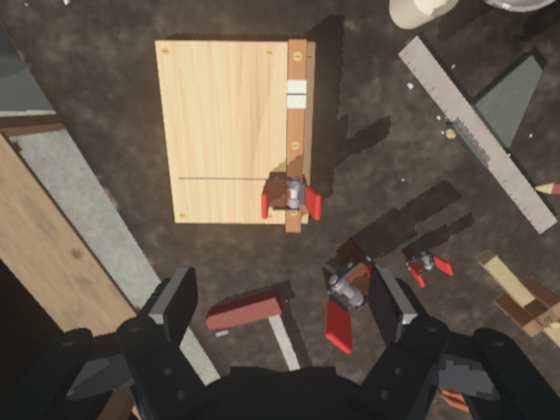

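Run:
```python
from h import *
c=cap("wrist"); np.save("w1.npy",c,allow_pickle=True)
crop(c,250,25,340,125,6,"w1a"); crop(c,240,160,340,245,7,"w1b"); crop(c,145,30,325,240,3,"w1c")
```

```text
(no output)
```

View pics/w1a.png

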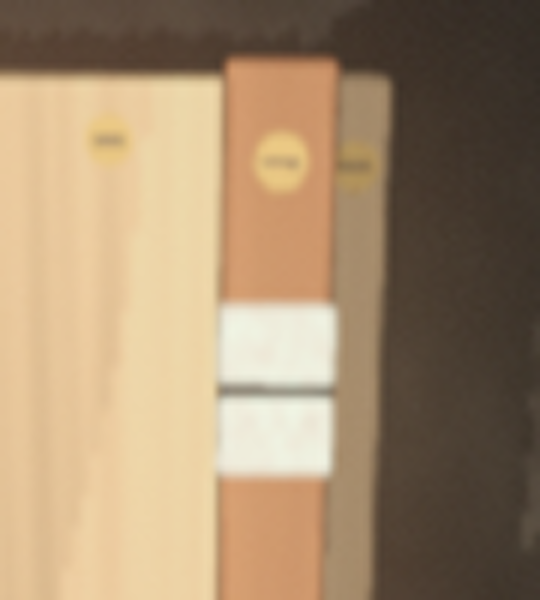

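View pics/w1b.png

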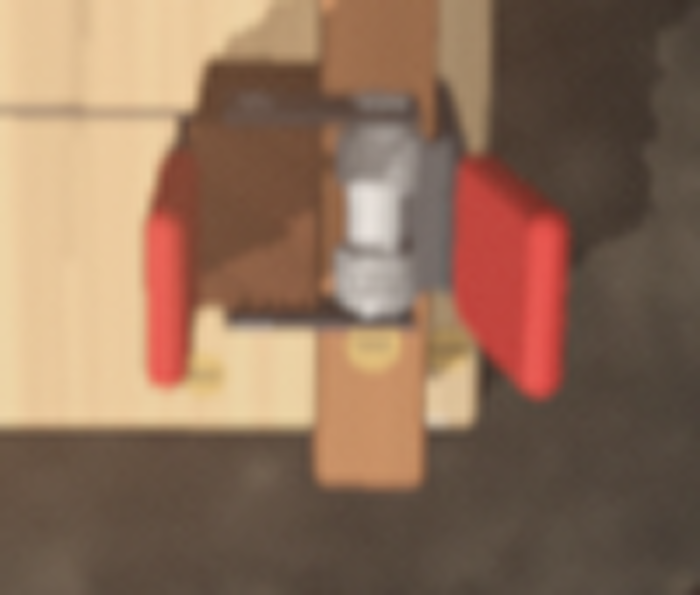

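View pics/w1c.png

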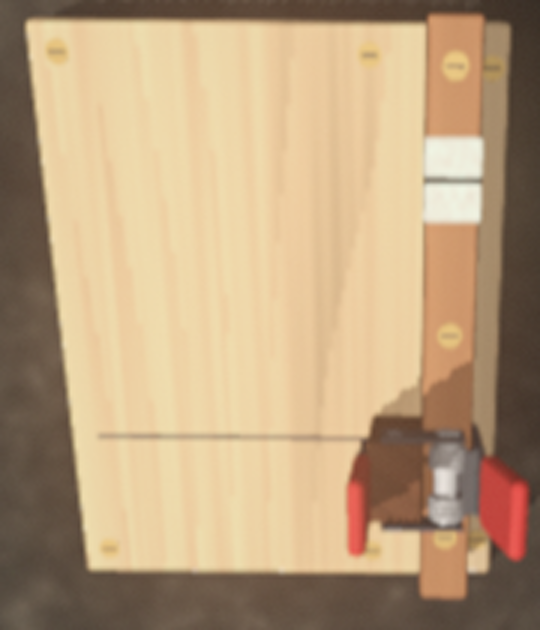

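Run:
```python
from h import *
c=np.load("w1.npy",allow_pickle=True).item()
o=lambda s,x0,y0:(lambda u,v,z:onz(c,x0+(u+.5)/s-.5,y0+(v+.5)/s-.5,z))
a=o(6,250,25);b=o(7,240,160);d=o(3,145,30)
P=dict(Ffl=a(224,60,49),Fbl=a(338,60,49),Ffr=b(315,487,49),Fbr=b(425,487,49),mark=a(219,388,49),markb=a(336,392,49),tape1=a(219,303,49),tape2=a(217,475,49),
 bl=d(27,20,15),br=d(88,571,15),sawL=d(98,435,15),sawR=d(365,438,15))
for k,v in P.items(): print(k,v.round(1))
n=lambda p,q:np.linalg.norm(P[p]-P[q]).round(1)
print("200?",n('Ffl','Ffr'),n('Fbl','Fbr'),"18?",n('Ffl','Fbl'),n('Ffr','Fbr'),"206?210?",n('bl','br'))
for p,q in (('Ffr','Ffl'),('Fbr','Fbl'),('br','bl')):
    e=P[q]-P[p]; print(p,q,np.degrees(np.arctan2(-e[0],e[1])))
yaw=np.radians(np.mean([np.degrees(np.arctan2(-(P[q]-P[p])[0],(P[q]-P[p])[1])) for p,q in (('Ffr','Ffl'),('Fbr','Fbl'))]))
jx=np.array([np.cos(yaw),np.sin(yaw),0]);jy=np.array([-np.sin(yaw),np.cos(yaw),0])
cen=(P['Ffl']+P['Fbl']+P['Ffr']+P['Fbr'])/4-64*jx
print("origin",cen,np.degrees(yaw))
J=lambda p:np.round([(p-cen)@jx,(p-cen)@jy],1)
for k,v in P.items(): print(k,J(v))
for nme,p in dict(topPy=b(190,120,63),topNy=b(195,305,63),topPy2=b(318,120,63),topNy2=b(318,310,63),botPy=b(208,62,15),gripf=b(147,220,105),gripf2=b(148,380,105)).items(): print(nme,J(p))
np.savez("jig.npz",cen=cen,yaw=yaw)
```

```text
Ffl [ 502.2 -317.8   49. ]
Fbl [ 518.4 -325.3   49. ]
Ffr [ 416.4 -497.1   49. ]
Fbr [ 432.8 -504.8   49. ]
mark [ 481.3 -361.    49. ]
markb [ 498.6 -369.8   49. ]
tape1 [ 486.7 -349.3   49. ]
tape2 [ 475.3 -373.2   49. ]
bl [ 378.8 -254.9   15. ]
br [ 289.2 -439.9   15. ]
sawL [ 323.8 -391.6   15. ]
sawR [ 420.  -437.9   15. ]
200? 198.8 198.8 18? 17.9 18.2 206?210? 205.6
Ffr Ffl -25.562648360384244
Fbr Fbl -25.48352524662547
br bl -25.84932892357173
origin [ 409.69800347 -383.69386447   49.        ] -25.523086803504857
Ffl [55.1 99.3]
Fbl [72.9 99.5]
Ffr [ 54.9 -99.5]
Fbr [ 73.1 -99.3]
mark [54.9 51.3]
markb [74.2 50.9]
tape1 [54.7 64.3]
tape2 [54.7 37.7]
bl [-83.3 102.9]
br [ -84.5 -102.7]
sawL [-74.2 -44.1]
sawR [ 32.7 -44.5]
topPy [ 35.5 -34.3]
topNy [ 36.1 -63.3]
topPy2 [ 54.6 -34.2]
topNy2 [ 54.9 -64. ]
botPy [ 36.3 -35.7]
gripf [ 31.9 -37.7]
gripf2 [ 31.7 -60. ]
```

```bash
cat >> h.py <<'E'
def jig():
    j=np.load("jig.npz"); yaw=float(j["yaw"]); return np.array([*j["cen"][:2],0]),np.array([np.cos(yaw),np.sin(yaw),0]),np.array([-np.sin(yaw),np.cos(yaw),0]),np.degrees(yaw)
def JW(x,y,z):
    o,a,b,_=jig(); return o+a*x+b*y+np.array([0,0,z])
def tcpj():
    o,a,b,yw=jig(); p=env.sense()["position"]; return np.round([(p-o)@a,(p-o)@b,p[2]],2)
E
python3 - <<'E'
from h import *
yw=jig()[3]
print(tcpj())
for z in (300,242): print(JW(55,-49,z).round(1),delta(JW(55,-49,z),tool(yw)))
E
```

```text
[ 51.73 -41.12 404.13]
[ 438.2 -451.6  300. ] [ 5.0000e-04  8.8000e-03  1.0000e-04  3.2000e+00  1.0413e+02 -7.8600e+00]
[ 438.2 -451.6  242. ] [ 5.0000e-04  8.8000e-03  1.0000e-04  3.1900e+00  1.6213e+02 -7.8400e+00]
```

>>> {"fn": "jog_arm", "kwargs": {
  "deltas": "0 0.009 0 3.2 50 -7.8 85; 0 0.009 0 3.2 104 -7.8 85; 0 0.009 0 3.2 104 -7.8 85; 0 0.009 0 3.2 135 -7.8 85; 0 0.009 0 3.2 162 -7.8 85; 0 0.009 0 3.2 162 -7.8 85; 0 0.009 0 3.2 162 -7.8 85"
}}

```text
time_s: 3.78
position: [440.3, -448.3, 244.9]
orientation: [-0.689, 0.69, -0.154, 0.156]
contact_force: [0.2, -0.3, -0.6]
grip_width: 0.995
```

Run:
```python
from h import *
print(tcpj(),env.sense()["contact_force"])
cap("wrist","w2"); c=cap("side");crop(c,220,200,350,320,5,"s2")
```

```text
[ 55.49 -45.1  244.94] [ 0.21190609 -0.34453555 -0.55512125]
```

View pics/w2.png

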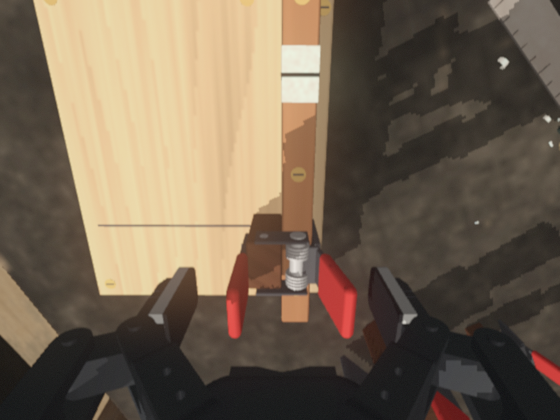

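View pics/s2.png

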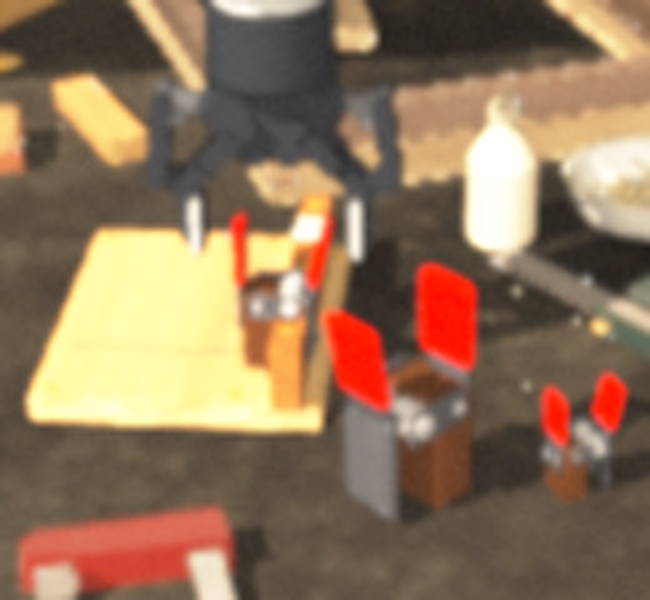

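>>> {"fn": "jog_arm", "kwargs": {
  "deltas": "0 0 0 0 0 0 85; 0 0 0 0 0 0 85"
}}

```text
time_s: 4.12
position: [439.9, -448.1, 243.2]
orientation: [-0.69, 0.69, -0.155, 0.155]
contact_force: [-0.8, -0.6, 0.2]
grip_width: 0.998
```

Run:
```python
from h import *
s=env.sense()
print(tcpj(),s["contact_force"],s["time_s"],s["qd"])
print(np.degrees(rot(s["orientation"]).as_euler('zyx')), (tool(jig()[3]).inv()*rot(s["orientation"])).as_rotvec())
c=cap("wrist"); np.save("w3.npy",c,allow_pickle=True);crop(c,220,210,380,350,5,"w3")
```

```text
[ 54.98 -45.17 243.16] [-0.78732976 -0.64457926  0.18821107] 4.125 [-0.00031331  0.00538109  0.00324129 -0.00104335 -0.00259948  0.00061189]
[-2.70462713e-02  2.53231349e+01 -9.00130916e+01] [-0.00020554 -0.00348987 -0.00057014]
```

View pics/w3.png

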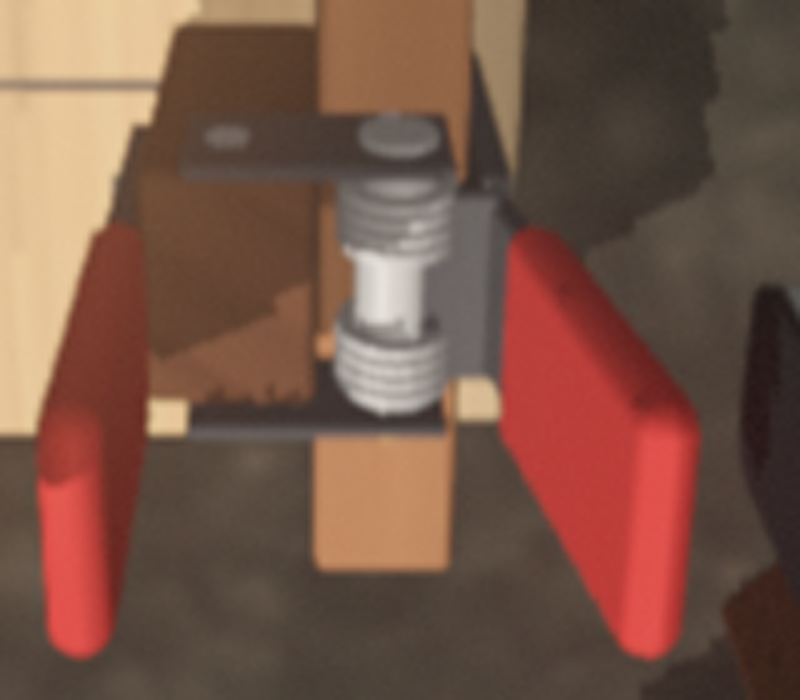

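Run:
```python
from h import *
c=np.load("w3.npy",allow_pickle=True).item()
o,jx,jy,_=jig()
def J(u,v,z):
    p=onz(c,220+(u+.5)/5-.5,210+(v+.5)/5-.5,z)-o; return np.round([p@jx,p@jy],1)
print(J(142,172,63),J(152,400,63),J(315,405,63),"fence end",J(315,570,49),J(450,570,49),"botPy",J(175,27,15),"grips top",J(45,480,105),J(50,640,105),J(690,420,104),J(680,645,104),"saw",J(80,85,15))
```

```text
[ 36.3 -34.3] [ 36.5 -63. ] [ 55.  -63.6] fence end [ 55.1 -98.4] [ 72.7 -98.3] botPy [ 35.7 -35.6] grips top [ 32.4 -42.2] [ 32.  -58.8] [ 86.  -36.9] [ 87.1 -60.1] saw [ 22.2 -44.3]
```

>>> {"fn": "jog_arm", "kwargs": {
  "deltas": "0 0.0035 0 0 1 -4.2 85; 0 0.0035 0 0 1 -4.2 85; 0 0.0035 0 0 1 -4.2 70; 0 0.0035 0 0 1 -4.2 62; 0 0.0035 0 0 1 -4.2 62"
}}

```text
time_s: 4.8
position: [438.9, -452.3, 242.3]
orientation: [-0.689, 0.69, -0.155, 0.157]
contact_force: [5.9, -3.2, 0.2]
grip_width: 0.726
```

Run:
```python
from h import *
s=env.sense()
print(tcpj(),s["contact_force"],s["time_s"],s["grip_width"]*85.4)
```

```text
[ 55.88 -49.38 242.28] [ 5.88686577 -3.24173922  0.17207819] 4.8 62.033673147478375
```

>>> {"fn": "jog_arm", "kwargs": {
  "deltas": "0 0 0 0 0 0 57; 0 0 0 0 0 0 54; 0 0 0 0 0 0 51; 0 0 0 0 0 0 49; 0 0 0 0 0 0 47; 0 0 0 0 0 0 46; 0 0 0 0 0 0 46"
}}

```text
time_s: 5.68
position: [437.8, -452.1, 244.5]
orientation: [-0.689, 0.69, -0.156, 0.157]
contact_force: [-7.8, 3.3, 26.7]
grip_width: 0.543
```

Run:
```python
from h import *
s=env.sense()
print(tcpj(),s["contact_force"],s["moment"],s["time_s"],s["grip_width"]*85.4)
c=cap("wrist");crop(c,220,190,380,330,5,"w4")
c=cap("side");crop(c,220,200,350,320,5,"s4")
```

```text
[ 54.85 -49.65 244.48] [-7.75199764  3.33790984 26.72796717] [ 0.7938273   1.6323787  -0.04161202] 5.675 46.40478546084526
```

View pics/w4.png

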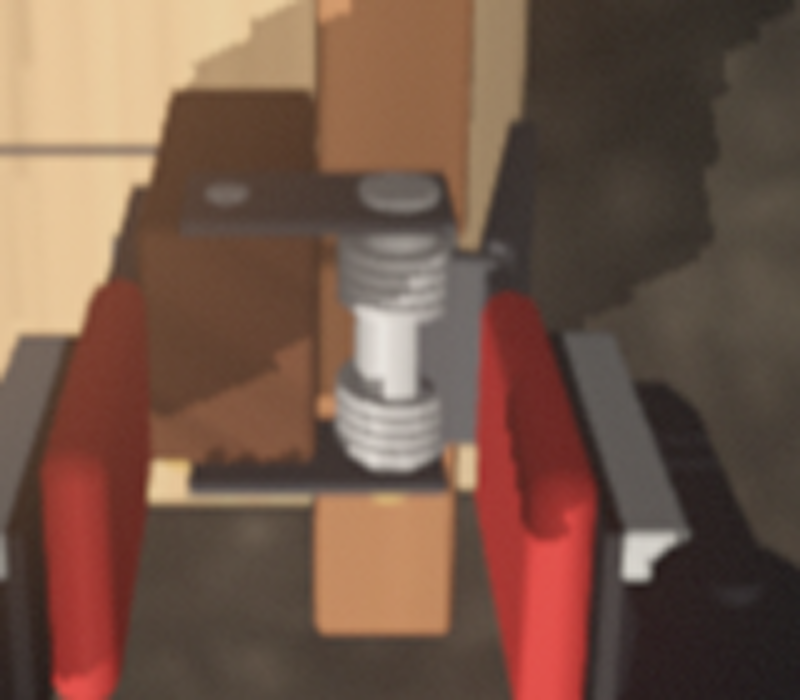

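View pics/s4.png

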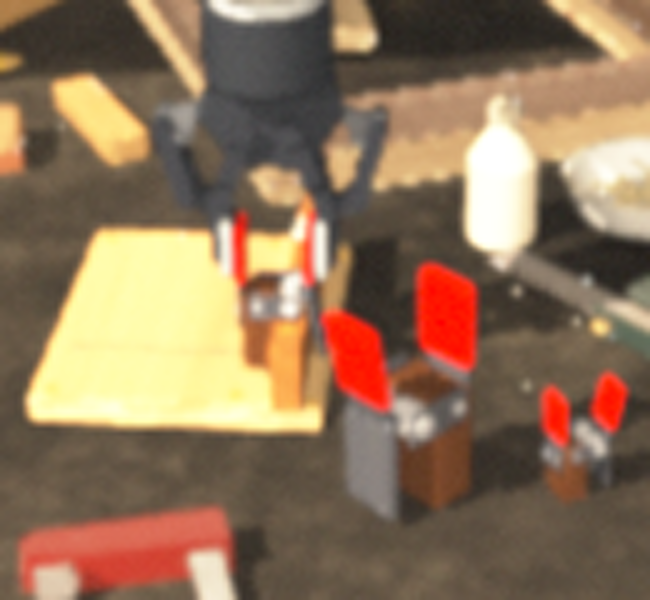

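>>> {"fn": "jog_arm", "kwargs": {
  "deltas": "0 0 0 -1 -2 0 46; 0 0 0 -2 -4 0 46; 0 0 0 -2 -5 0 46; 0 0 0 -2 -5 0 46"
}}

```text
time_s: 6.28
position: [436.2, -451.0, 246.4]
orientation: [0.69, -0.689, 0.156, -0.156]
contact_force: [-0.4, -0.4, -1.2]
grip_width: 0.542
```

Run:
```python
from h import *
s=env.sense()
print(tcpj(),s["contact_force"],s["moment"],s["time_s"],s["grip_width"]*85.4)
c=cap("side");crop(c,220,200,350,320,5,"s5")
```

```text
[ 52.95 -49.32 246.37] [-0.40020161 -0.43859026 -1.19462046] [-0.06404043 -0.00761238  0.04778165] 6.275 46.25418546026464
```

View pics/s5.png

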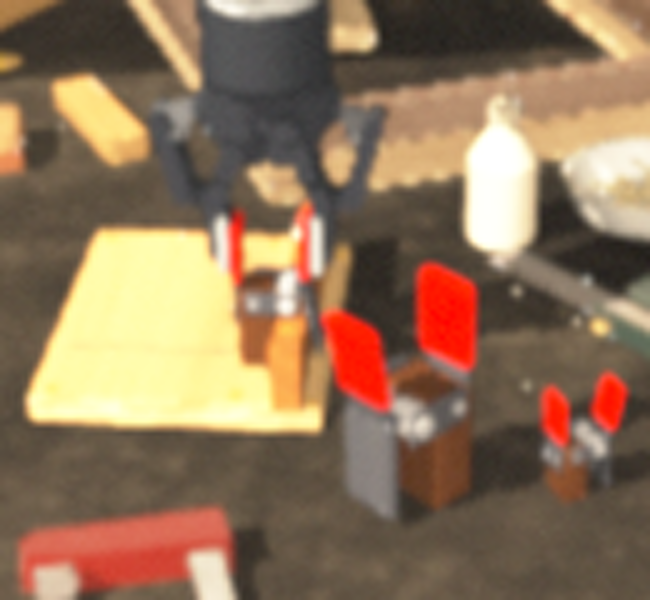

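>>> {"fn": "jog_arm", "kwargs": {
  "deltas": "0 0 0 0 0 10 46; 0 0 0 0 0 30 46; 0 0 0 0 0 50 46; 0 0 0 0 0 70 46; 0 0 0 0 0 90 46; 0 0 0 0 0 105 46; 0 0 0 0 0 115 46; 0 0 0 0 0 115 46; 0 0 0 0 0 115 46; 0 0 0 0 0 115 46"
}}

```text
time_s: 7.58
position: [485.5, -347.8, 246.6]
orientation: [0.69, -0.69, 0.156, -0.156]
contact_force: [-0.3, 0.1, -1.4]
grip_width: 0.543
```

Run:
```python
from h import *
s=env.sense()
print(tcpj(),s["contact_force"],s["moment"],s["time_s"],s["grip_width"]*85.4, (tool(jig()[3]).inv()*rot(s["orientation"])).as_rotvec())
c=cap("wrist","w6f");np.save("w6.npy",c,allow_pickle=True);crop(c,200,170,360,310,5,"w6")
c=cap("side");crop(c,220,190,350,310,5,"s6")
c=cap("top");crop(c,310,200,430,310,6,"t6")
```

```text
[ 52.94  65.08 246.63] [-0.30501303  0.06855329 -1.44681472] [-0.0347969  -0.00555765  0.00631991] 7.575 46.37396911830278 [ 4.15176215e-05  7.60213098e-04 -6.23861228e-05]
```

View pics/w6.png

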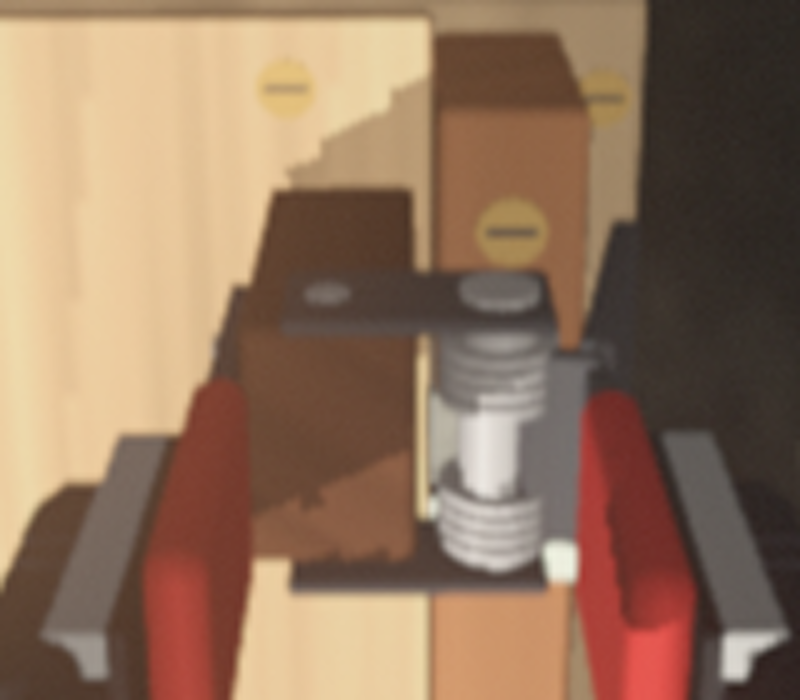

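View pics/s6.png

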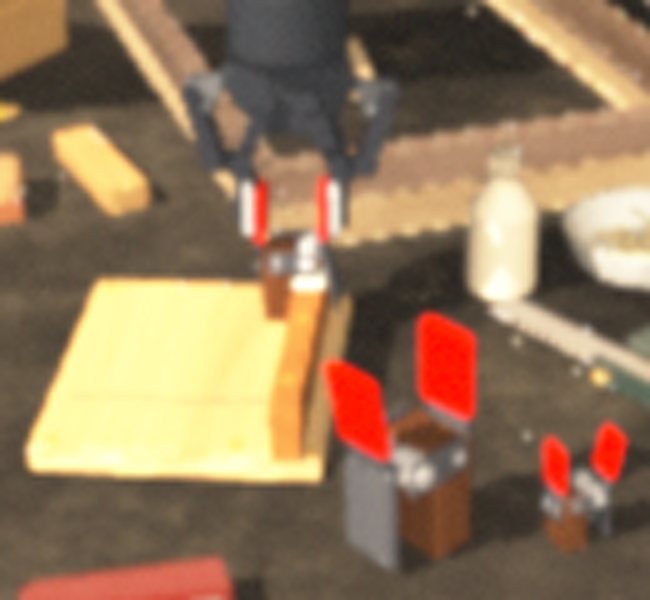

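View pics/t6.png

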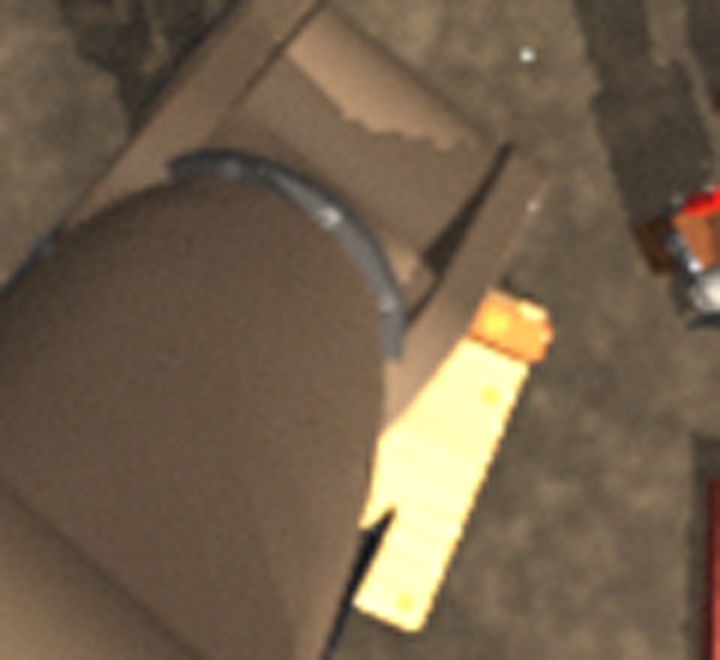

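Run:
```python
from h import *
c=np.load("w6.npy",allow_pickle=True).item()
o,jx,jy,_=jig()
def J(u,v,z):
    p=onz(c,200+(u+.5)/5-.5,170+(v+.5)/5-.5,z)-o; return np.round([p@jx,p@jy],1)
z=65.2
print(J(245,328,z),J(412,333,z),J(245,560,z),J(412,557,z),"end",J(440,105,49),J(585,105,49),"tape",J(560,582,49),"bot",J(275,190,17.2),J(412,188,17))
```

```text
[34.6 80.7] [52.6 80. ] [33.5 51.8] [52.5 52.2] end [ 55.8 100.9] [ 72.2 100.9] tape [71.2 38.1] bot [33.6 79.7] [52.5 79.9]
```

>>> {"fn": "jog_arm", "kwargs": {
  "deltas": "0 0 0 0 0 0.8 46; 0 0 0 1.5 1.5 0.8 46; 0 0 0 2 3 0.8 46; 0 0 0 2 4 0.8 46; 0 0 0 2 4 0.8 46"
}}

```text
time_s: 8.35
position: [487.8, -347.3, 244.5]
orientation: [-0.69, 0.69, -0.156, 0.156]
contact_force: [-5.8, 4.4, 21.8]
grip_width: 0.543
```

Run:
```python
from h import *
s=env.sense()
print(tcpj(),s["contact_force"],s["moment"],s["time_s"],s["grip_width"]*85.4, (tool(jig()[3]).inv()*rot(s["orientation"])).as_rotvec())
c=cap("wrist");np.save("w7.npy",c,allow_pickle=True);crop(c,200,170,360,310,5,"w7")
```

```text
[ 54.85  66.49 244.53] [-5.77696958  4.38186219 21.83963402] [ 0.86860969  1.43208502 -0.04148298] 8.35 46.39233421115544 [-0.00027568 -0.00023068 -0.00056152]
```

View pics/w7.png

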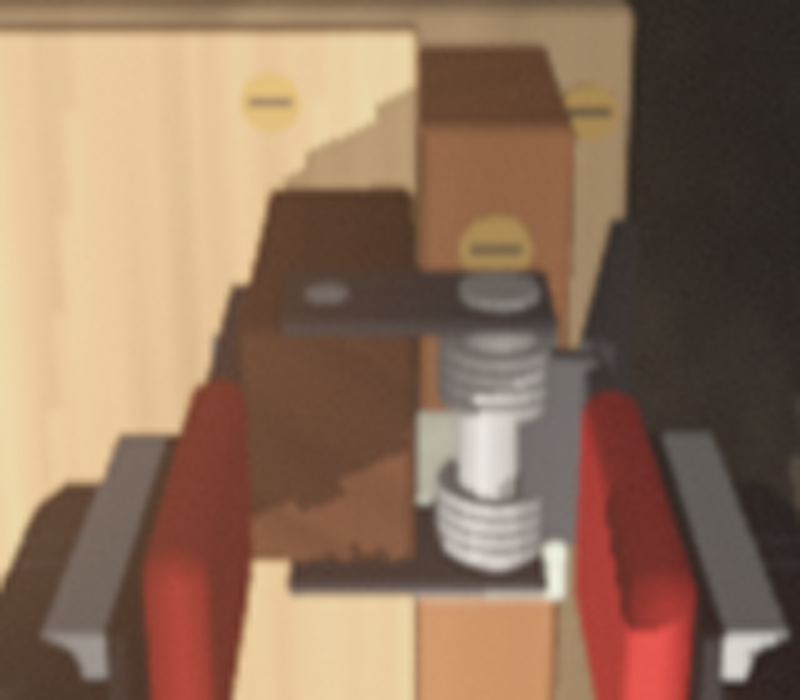

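Run:
```python
from h import *
c=np.load("w7.npy",allow_pickle=True).item()
o,jx,jy,_=jig()
def J(u,v,z):
    p=onz(c,200+(u+.5)/5-.5,170+(v+.5)/5-.5,z)-o; return np.round([p@jx,p@jy],1)
z=63
print(J(245,328,z),J(412,333,z),J(245,560,z),J(412,557,z),"end",J(425,124,49),J(570,124,49),"tape",J(555,600,49),J(425,409,49),"bot",J(275,190,15),J(412,188,15))
```

```text
[36.6 81.9] [54.6 81.3] [35.5 53.1] [54.5 53.4] end [ 56.  100.6] [ 72.3 100.6] tape [72.5 38.2] [56.1 65. ] bot [35.6 81. ] [54.5 81.3]
```

>>> {"fn": "jog_arm", "kwargs": {
  "deltas": "0 0 0 -1 -3 0 46; 0 0 0 -1 -3 -0.6 46; 0 0 0 -1 -3 -0.6 46; 0 0 0 -1 -3 -0.6 46; 0 0 0 0 -1 -0.6 46; 0 0 0 0 0 -0.6 46; 0 0 0 0 0 -0.6 46; 0 0 0 0 0 -0.6 46"
}}

```text
time_s: 9.4
position: [487.4, -347.8, 244.5]
orientation: [-0.69, 0.69, -0.156, 0.156]
contact_force: [-7.3, 3.7, 23.8]
grip_width: 0.543
```

Run:
```python
from h import *
s=env.sense()
print(tcpj(),s["contact_force"],s["moment"],s["time_s"],s["grip_width"]*85.4, (tool(jig()[3]).inv()*rot(s["orientation"])).as_rotvec())
```

```text
[ 54.61  65.89 244.53] [-7.27978645  3.74795064 23.81324162] [ 1.07589404  1.80281617 -0.05579771] 9.4 46.40604262823045 [-0.00013885 -0.00022082  0.00026133]
```

>>> {"fn": "jog_arm", "kwargs": {
  "deltas": "0 0 0 0 0 0 50; 0 0 0 0 0 0 54; 0 0 0 0 0 0 58; 0 0 0 0 0 0 64; 0 0 0 0 0 0 75; 0 0 0 0 0 0 85; 0 0 0 0 0 0 85; 0 0 0 0 0 0 85"
}}

```text
time_s: 10.4
position: [487.6, -347.9, 242.7]
orientation: [0.69, -0.69, 0.156, -0.156]
contact_force: [0.6, -0.2, 0.2]
grip_width: 0.992
```

Run:
```python
from h import *
s=env.sense()
print(tcpj(),s["contact_force"],s["moment"],s["time_s"],s["grip_width"]*85.4, (tool(jig()[3]).inv()*rot(s["orientation"])).as_rotvec())
c=cap("wrist");np.save("w8.npy",c,allow_pickle=True);crop(c,200,170,360,310,5,"w8")
```

```text
[ 54.92  65.84 242.68] [ 0.62612497 -0.20832643  0.24906698] [ 0.0151151  -0.05514249 -0.02780457] 10.4 84.74003275364294 [9.51345621e-05 4.02732624e-05 4.33745425e-05]
```

View pics/w8.png

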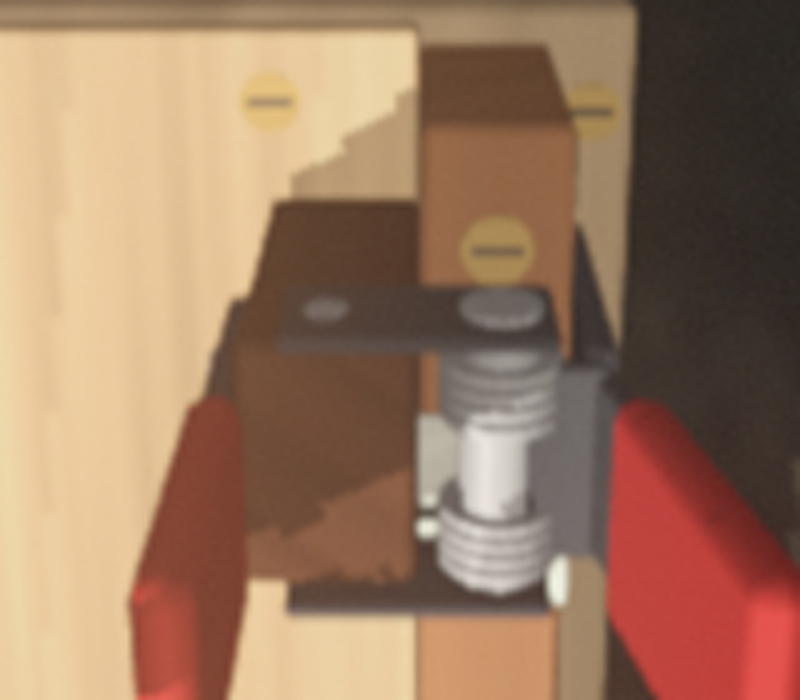

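>>> {"fn": "jog_arm", "kwargs": {
  "deltas": "0 0 0 0 -50 0 85; 0 0 0 0 -80 0 85; 0 0 0 0 -80 -40 85; 0 0 0 0 -80 -90 85; 0 0 0 0 -80 -105 85; 0 0 0 0 -80 -105 85; 0 0 0 0 -80 -105 85; 0 0 0 0 -80 -105 85"
}}

```text
time_s: 11.45
position: [443.0, -441.7, 322.7]
orientation: [0.69, -0.69, 0.156, -0.156]
contact_force: [0.1, -0.1, -0.0]
grip_width: 0.996
```

Run:
```python
from h import *
print(tcpj())
c=cap("wrist","w9f");np.save("w9.npy",c,allow_pickle=True)
o,jx,jy,_=jig()
u,v=proj(c,JW(50,51,49)); print(u,v)
x0,y0=max(0,int(u)-70),max(0,int(v)-50); print(x0,y0);crop(c,x0,y0,x0+140,y0+110,5,"w9")
c=cap("side");crop(c,220,190,350,310,5,"s9")
```

```text
[ 55.09 -37.99 322.69]
275.9577574403376 94.0824840814985
205 44
```

View pics/w9.png

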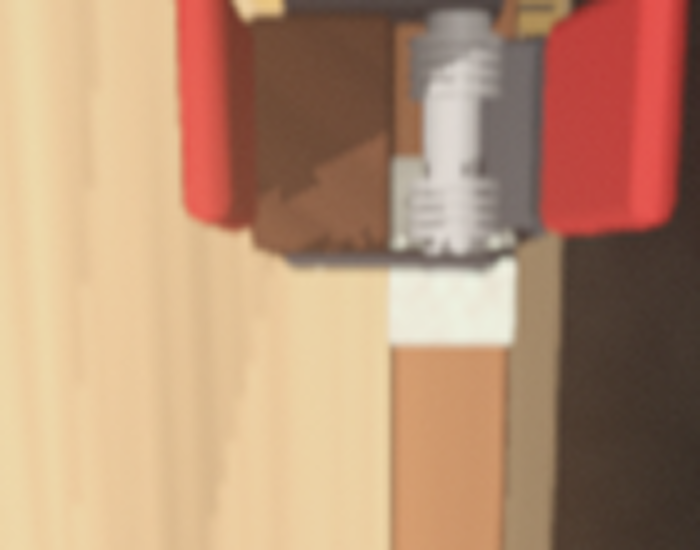

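View pics/s9.png

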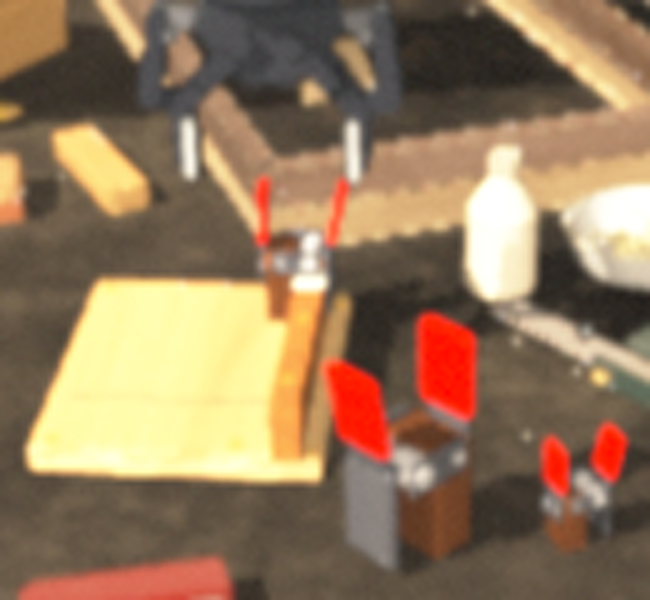

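Run:
```python
from h import *
c=np.load("w9.npy",allow_pickle=True).item()
o,jx,jy,_=jig()
def J(u,v,z):
    p=onz(c,205+(u+.5)/5-.5,44+(v+.5)/5-.5,z)-o; return np.round([p@jx,p@jy],1)
print("block -y top",J(260,250,63),J(388,250,63),"tape end",J(390,345,49),J(512,345,49),"tape +y",J(392,157,49),"block +y",J(255,18,63),J(390,18,63),"plate",J(300,265,66))
```

```text
block -y top [36.7 51. ] [54.7 51. ] tape end [55.  37.8] [73.5 37.8] tape +y [55.2 64.1] block +y [36.8 80.2] [54.9 80.2] plate [42.4 48.9]
```

Run:
```python
from h import *
c=np.load("w8.npy",allow_pickle=True).item()
o,jx,jy,_=jig()
def J(u,v,z):
    p=onz(c,200+(u+.5)/5-.5,170+(v+.5)/5-.5,z)-o; return np.round([p@jx,p@jy],1)
print("bot",J(275,202,15),J(415,202,15),"top",J(240,345,63),J(415,350,63),"-y",J(245,578,63),J(412,578,63),"end",J(425,125,49))
# strip pixel measure from top
c=cap("top","t10");
```

```text
bot [35.7 79.3] [54.8 79.3] top [36.1 80.2] [54.8 79.6] -y [35.6 51.4] [54.5 51.3] end [ 56.  100.5]
```

View pics/t10.png

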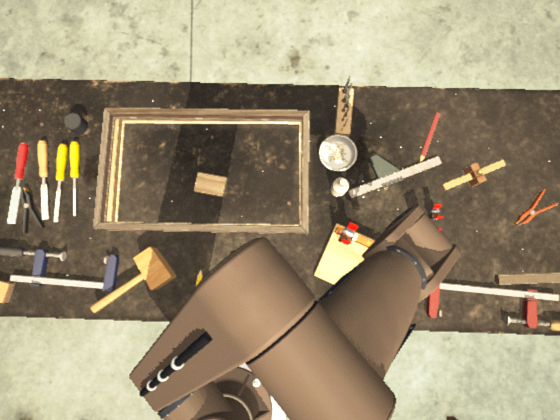

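Run:
```python
from h import *
c=np.load("w8.npy",allow_pickle=True).item()
o,jx,jy,_=jig()
def J(u,v,z):
    p=onz(c,200+(u+.5)/5-.5,170+(v+.5)/5-.5,z)-o; return np.round([p@jx,p@jy],1)
crop(c,275,250,330,300,12,"w8z")
print("line",J(427,512,49),"tape+y",J(425,413,49),"tape-y",J(555,607,49))
# next: hover over strip
print(tcpj()); yw=jig()[3]
st=np.array([425.4,-66,0]); 
for P,y in (([520,-300,322],-10),([430,-100,330],6)): print(delta(P,tool(y)))
```

```text
line [56.3 51.4] tape+y [56.  64.8] tape-y [72.2 37.9]
[ 55.06 -38.46 322.72]
[-2.0000e-04 -2.7010e-01  0.0000e+00  8.5600e+00  7.5000e-01  1.6151e+02]
[-1.0000e-04 -5.4930e-01  1.0000e-04 -1.5871e+02 -7.2400e+00  3.0335e+02]
```

View pics/w8z.png

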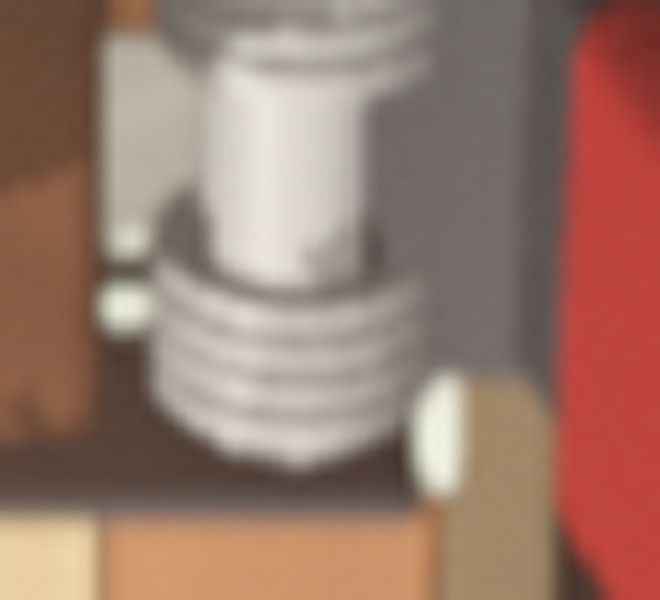

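>>> {"fn": "jog_arm", "kwargs": {
  "deltas": "0 -0.15 0 5 0 60 85; 0 -0.27 0 8 0 120 85; 0 -0.27 0 8 0 161 85; 0 -0.35 0 -40 0 200 85; 0 -0.45 0 -90 -5 240 85; 0 -0.55 0 -146 -7 276 85; 0 -0.55 0 -146 -7 276 85; 0 -0.55 0 -146 -7 276 85; 0 -0.55 0 -146 -7 276 85"
}}

```text
time_s: 12.72
position: [430.3, -131.5, 329.7]
orientation: [-0.706, 0.706, 0.037, -0.036]
contact_force: [-0.2, -0.1, 1.0]
grip_width: 0.999
```

Run:
```python
from h import *
s=env.sense();print(s["position"],s["time_s"])
c=cap("wrist","w11");np.save("w11.npy",c,allow_pickle=True)
```

```text
[ 430.26739813 -131.53820793  329.68728976] 12.725
```

View pics/w11.png

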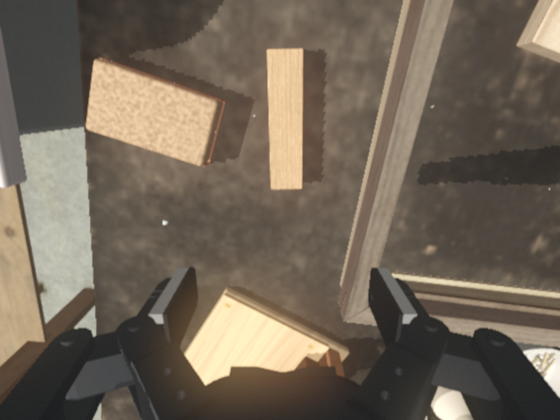

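Run:
```python
from h import *
c=np.load("w11.npy",allow_pickle=True).item()
im=c["img"]; hsv=cv2.cvtColor(im,cv2.COLOR_RGB2HSV)
m=((hsv[...,2]>150)&(hsv[...,1]>50)).astype(np.uint8); m[:40]=0;m[200:]=0;m[:,:240]=0;m[:,330:]=0
cs=max(cv2.findContours(m,0,cv2.CHAIN_APPROX_NONE)[0],key=cv2.contourArea)
P=np.array([onz(c,u,v,20) for u,v in cs[:,0]])
r=cv2.minAreaRect(P[:,:2].astype(np.float32)); print(r)
crop(c,250,30,330,200,3.4,"w11s")
print(cs[:,0].min(0),cs[:,0].max(0))
```

```text
((425.0594482421875, -66.37403869628906), (30.628870010375977, 120.31847381591797), 7.074143886566162)
[266  48] [302 189]
```

View pics/w11s.png

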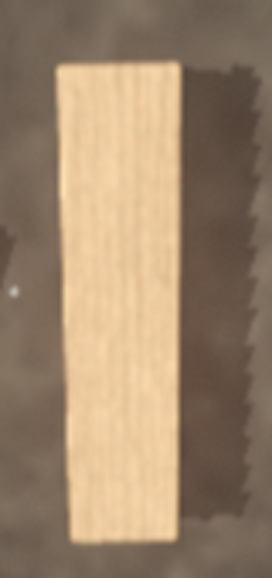

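Run:
```python
from h import *
for z in (230,178): print(delta([425.1,-66.4,z],tool(7.07)))
```

```text
[ 1.000e-04 -2.010e-02  4.000e-04  1.630e+00  9.954e+01  6.537e+01]
[ 1.0000e-04 -2.0100e-02  4.0000e-04  1.6100e+00  1.5154e+02  6.5370e+01]
```

>>> {"fn": "jog_arm", "kwargs": {
  "deltas": "0 -0.02 0 1.6 0 40 60; 0 -0.02 0 1.6 40 65.4 60; 0 -0.02 0 1.6 85 65.4 60; 0 -0.02 0 1.6 110 65.4 60; 0 -0.02 0 1.6 110 65.4 60; 0 -0.02 0 1.6 110 65.4 60; 0 -0.02 0 1.6 110 65.4 60"
}}

```text
time_s: 13.65
position: [424.6, -65.8, 220.6]
orientation: [-0.706, 0.706, 0.044, -0.043]
contact_force: [0.0, -0.4, 0.1]
grip_width: 0.703
```

Run:
```python
from h import *
s=env.sense();print(s["position"],s["time_s"],s["contact_force"])
print(delta([425.1,-66.4,178],tool(7.07)))
```

```text
[424.59800134 -65.7850735  220.63193419] 13.65 [ 0.03709997 -0.37070548  0.07813777]
[ 7.000e-04  7.000e-04  1.800e-03  3.500e-01  4.263e+01 -6.400e-01]
```

>>> {"fn": "jog_arm", "kwargs": {
  "deltas": "0 0 0 0.4 25 -0.6 60; 0 0 0 0.4 38 -0.6 60; 0 0 0 0.4 42 -0.6 60; 0 0 0 0.4 42 -0.6 60; 0 0 0 0.4 42 -0.6 45; 0 0 0 0.4 42 -0.6 36; 0 0 0 0.4 42 -0.6 28; 0 0 0 0.4 42 -0.6 28; 0 0 0 0.4 42 -0.6 28"
}}

```text
time_s: 14.78
position: [424.9, -66.1, 178.2]
orientation: [-0.706, 0.706, 0.044, -0.044]
contact_force: [-1.4, -0.1, 8.0]
grip_width: 0.341
```

Run:
```python
from h import *
s=env.sense();print(s["position"],s["time_s"],s["contact_force"],s["grip_width"]*85.4)
c=cap("wrist","w12")
```

```text
[424.85329985 -66.074715   178.205469  ] 14.775 [-1.42803817 -0.10859588  8.04830242] 29.11516725063256
```

View pics/w12.png

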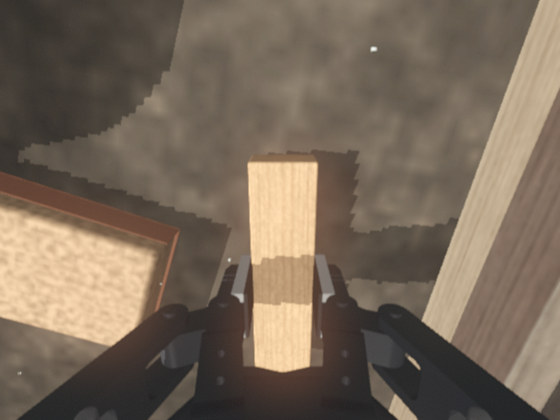

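Run:
```python
from h import *
yw=jig()[3]
print(JW(15,-14,320))
print(delta(JW(15,-14,300),tool(yw)))
```

```text
[ 417.20193308 -402.7907501   320.        ]
[ 0.0000e+00  5.6990e-01  8.0000e-04 -4.9280e+01 -1.2176e+02 -3.3320e+02]
```

>>> {"fn": "jog_arm", "kwargs": {
  "deltas": "0 0 0 0 -30 0 28; 0 0 0 0 -80 0 28; 0 0.1 0 -5 -122 -50 28; 0 0.25 0 -15 -122 -100 28; 0 0.35 0 -25 -122 -160 28; 0 0.45 0 -35 -122 -220 28; 0 0.57 0 -45 -122 -280 28; 0 0.57 0 -49 -122 -333 28; 0 0.57 0 -49 -122 -333 28; 0 0.57 0 -49 -122 -333 28; 0 0.57 0 -49 -122 -333 28"
}}

```text
time_s: 16.2
position: [417.7, -401.4, 299.8]
orientation: [0.69, -0.69, 0.156, -0.156]
contact_force: [-0.1, -1.2, -1.0]
grip_width: 0.336
```

Run:
```python
from h import *
yw=jig()[3];s=env.sense()
print(tcpj(),s["grip_width"]*85.4,s["contact_force"])
print(delta(JW(15,-14,200),tool(yw)))
c=cap("wrist","w13");np.save("w13.npy",c,allow_pickle=True)
```

```text
[ 14.85 -12.58 299.76] 28.713997090568093 [-0.06197807 -1.17407636 -0.97523389]
[-4.000e-04  1.100e-03 -5.000e-04  2.000e-01  9.976e+01 -1.460e+00]
```

View pics/w13.png

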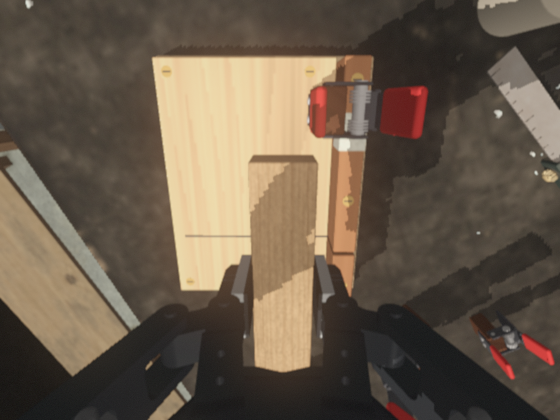

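>>> {"fn": "jog_arm", "kwargs": {
  "deltas": "0 0 0 0 40 -1.4 28; 0 0 0 0 80 -1.4 28; 0 0 0 0 98 -1.4 28; 0 0 0 0 102 -1.4 28; 0 0 0 0 102 -1.4 28; 0 0 0 0 102 -1.4 28"
}}

```text
time_s: 17.0
position: [417.2, -404.0, 198.8]
orientation: [-0.689, 0.69, -0.156, 0.157]
contact_force: [0.0, -0.2, -0.8]
grip_width: 0.342
```

Run:
```python
from h import *
s=env.sense()
print(tcpj(),s["grip_width"]*85.4,s["contact_force"])
c=cap("wrist","w14");np.save("w14.npy",c,allow_pickle=True)
c=cap("side");crop(c,220,190,350,310,5,"s14")
```

```text
[ 15.48 -15.08 198.84] 29.21429242655498 [ 0.02696095 -0.19951599 -0.82425856]
```

View pics/w14.png

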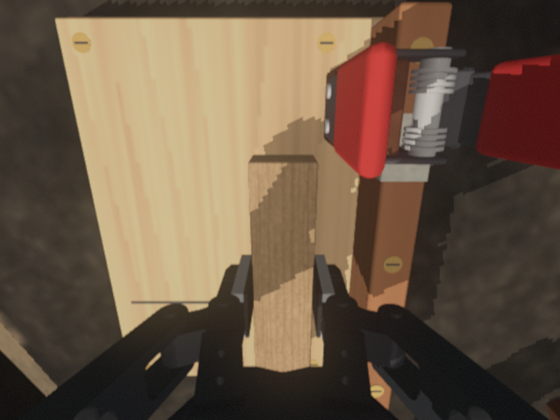

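View pics/s14.png

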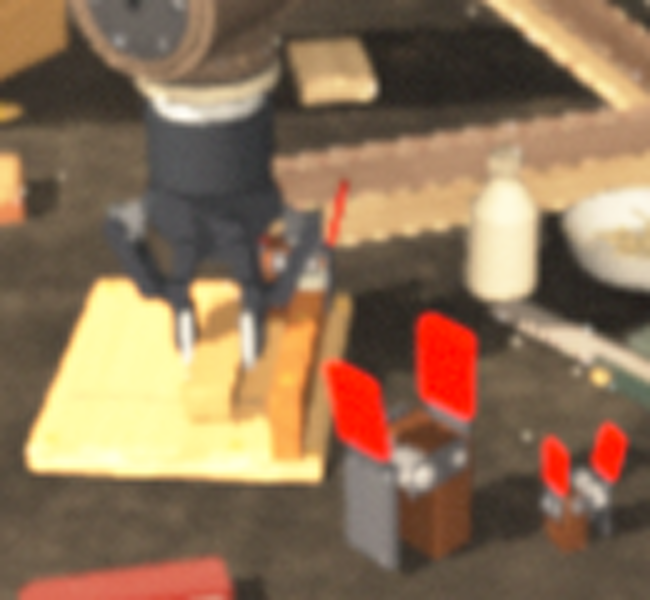

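Run:
```python
from h import *
c=np.load("w14.npy",allow_pickle=True).item()
o,jx,jy,_=jig()
def J(u,v,z):
    p=onz(c,u,v,z)-o; return np.round([p@jx,p@jy],1)
z=20+198.84-178.2
print(J(250,162,z),J(317,163,z),"tape end",J(377,181,49),"saw",J(140,302,15))
```

```text
[ 2.1 44.3] [30.1 43.9] tape end [53.3 38.2] saw [-68.8 -43.9]
```

>>> {"fn": "jog_arm", "kwargs": {
  "deltas": "0 0 0 0 2 4 28; 0 0 0 0 5 4 28; 0 0 0 0 6 4 28; 0 0 0 0 6 4 28"
}}

```text
time_s: 17.6
position: [418.8, -399.9, 193.2]
orientation: [-0.69, 0.69, -0.156, 0.156]
contact_force: [-2.0, 6.7, 22.0]
grip_width: 0.339
```

Run:
```python
from h import *
s=env.sense()
print(tcpj(),s["grip_width"]*85.4,s["contact_force"])
```

```text
[ 15.19 -10.72 193.19] 28.96568529664013 [-2.04729244  6.68729656 21.95836351]
```

>>> {"fn": "jog_arm", "kwargs": {
  "deltas": "0 0 0 0 -1 0 28; 0 0 0 0 -1 0 36; 0 0 0 0 -1 0 42; 0 0 0 0 -1 0 42; 0 0 0 0 -30 0 42; 0 0 0 0 -70 0 42; 0 0 0 0 -100 0 42; 0 0 0 0 -100 0 42; 0 0 0 0 -100 0 42"
}}

```text
time_s: 18.73
position: [418.5, -400.1, 291.0]
orientation: [0.69, -0.689, 0.156, -0.156]
contact_force: [0.1, -0.2, 0.2]
grip_width: 0.491
```

Run:
```python
from h import *
s=env.sense()
print(tcpj(),s["grip_width"]*85.4,s["contact_force"])
c=cap("wrist","w15");np.save("w15.npy",c,allow_pickle=True)
```

```text
[ 15.03 -11.02 291.01] 41.972028663389814 [ 0.05469693 -0.15994663  0.23641727]
```

View pics/w15.png

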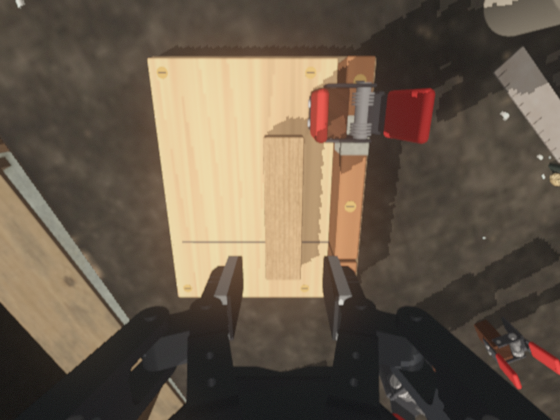

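Run:
```python
from h import *
c=np.load("w15.npy",allow_pickle=True).item()
o,jx,jy,_=jig()
def J(u,v,z):
    p=onz(c,u,v,z)-o; return np.round([p@jx,p@jy],1)
for p in ((264,137),(302,137),(266,279),(301,279)): print(J(*p,35))
```

```text
[ 1.4 48.5]
[28.9 48.5]
[  0.6 -69.7]
[ 30.4 -69.8]
```

>>> {"fn": "jog_arm", "kwargs": {
  "deltas": "0 0 0 -25 0 0 0; 0 0 0 -45 0 0 0; 0 0 0 -45 0 0 0; 0 0 0 -45 45 0 0; 0 0 0 -45 75 0 0; 0 0 0 -45 92 0 0; 0 0 0 -45 98 0 0; 0 0 0 -45 98 0 0; 0 0 0 -45 98 0 0"
}}

```text
time_s: 19.9
position: [378.3, -381.0, 194.5]
orientation: [-0.689, 0.69, -0.156, 0.157]
contact_force: [0.9, -0.2, 0.2]
grip_width: -0.001
```

Run:
```python
from h import *
s=env.sense()
print(tcpj(),s["grip_width"]*85.4,s["contact_force"],s["time_s"])
c=cap("wrist","w16");np.save("w16.npy",c,allow_pickle=True)
```

```text
[-29.51 -11.12 194.5 ] -0.08292960015280107 [ 0.91642984 -0.17289201  0.16658697] 19.9
```

View pics/w16.png

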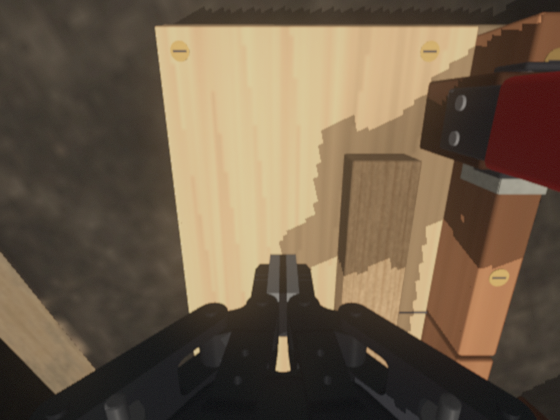

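>>> {"fn": "jog_arm", "kwargs": {
  "deltas": "0 0 0 8 1 0 0; 0 0 0 14 1 0 0; 0 0 0 20 1 0 0; 0 0 0 26 1 0 0; 0 0 0 31 1 0 0; 0 0 0 35 1 0 0; 0 0 0 37 1 0 0; 0 0 0 37 1 0 0"
}}

```text
time_s: 20.95
position: [411.6, -396.8, 192.6]
orientation: [-0.69, 0.69, -0.156, 0.156]
contact_force: [-0.1, 0.2, -0.7]
grip_width: 0.005
```

Run:
```python
from h import *
s=env.sense()
print(tcpj(),s["grip_width"]*85.4,s["contact_force"],s["time_s"])
c=cap("wrist","w17");np.save("w17.npy",c,allow_pickle=True)
```

```text
[  7.34 -11.04 192.62] 0.43071946827965335 [-0.14881485  0.18691643 -0.66251673] 20.95
```

View pics/w17.png

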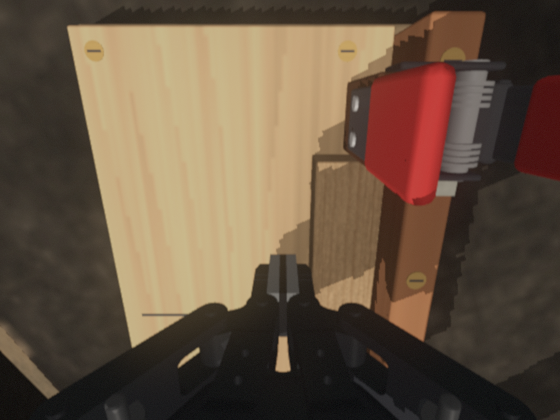

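>>> {"fn": "jog_arm", "kwargs": {
  "deltas": "0 0 0 2 0 0 0; 0 0 0 4 0 0 0; 0 0 0 4.5 0 0 0; 0 0 0 4.5 0 0 0"
}}

```text
time_s: 21.5
position: [415.5, -398.7, 192.6]
orientation: [0.69, -0.69, 0.156, -0.156]
contact_force: [-0.3, 0.7, -0.3]
grip_width: -0.002
```

Run:
```python
from h import *
s=env.sense()
print(tcpj(),s["contact_force"],s["time_s"])
c=cap("wrist","w18");np.save("w18.npy",c,allow_pickle=True);crop(c,230,120,400,330,2.8,"w18c")
o,jx,jy,_=jig()
def J(u,v,z):
    p=onz(c,u,v,z)-o; return np.round([p@jx,p@jy],1)
```

```text
[ 11.71 -11.05 192.63] [-0.30549217  0.65563683 -0.3196578 ] 21.5
```

View pics/w18c.png

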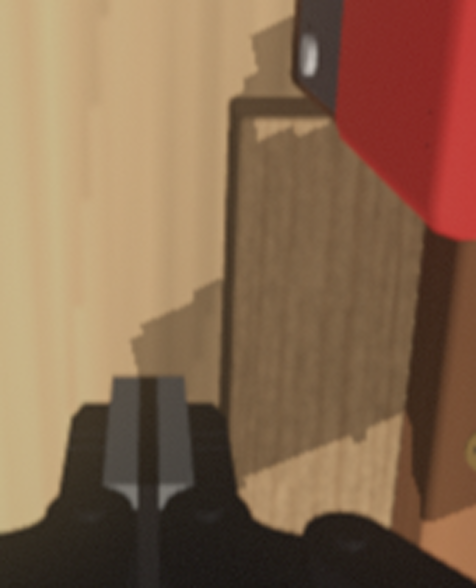

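Run:
```python
from h import *
c=np.load("w18.npy",allow_pickle=True).item()
o,jx,jy,_=jig()
def J(u,v,z):
    p=onz(c,230+(u+.5)/2.8-.5,120+(v+.5)/2.8-.5,z)-o; return np.round([p@jx,p@jy],1)
print("front top edge",J(241,130,35),J(235,350,35),"back top edge",J(424,225,35),J(408,400,35),"end top",J(260,117,35),"bottom front",J(230,300,15))
```

```text
front top edge [25.5 46.8] [25.8 10.5] back top edge [54.4 31.9] [55.   1.3] end top [28.3 48.8] bottom front [26.8 11. ]
```

>>> {"fn": "jog_arm", "kwargs": {
  "deltas": "0 0 0 -6 0 0 0; 0 0 0 -10 -30 0 0; 0 0 0 -10 -70 0 0; 0 0 0 10 -70 -45 0; 0 0 0 23 -70 -86 0; 0 0 0 23 -70 -86 0; 0 0 0 23 -70 -86 0; 0 0 0 23 -35 -86 0; 0 0 0 23 -10 -86 0; 0 0 0 23 0 -86 0; 0 0 0 23 0 -86 0; 0 0 0 23 0 -86 0"
}}

```text
time_s: 23.05
position: [399.5, -486.2, 193.7]
orientation: [-0.689, 0.69, -0.156, 0.156]
contact_force: [0.6, -0.0, 0.3]
grip_width: -0.001
```

Run:
```python
from h import *
s=env.sense()
print(tcpj(),s["contact_force"],s["time_s"])
c=cap("wrist","w19");np.save("w19.npy",c,allow_pickle=True)
c=cap("side");crop(c,220,190,350,310,5,"s19")
```

```text
[ 34.94 -96.9  193.65] [ 0.55896169 -0.04664106  0.26958119] 23.05
```

View pics/w19.png

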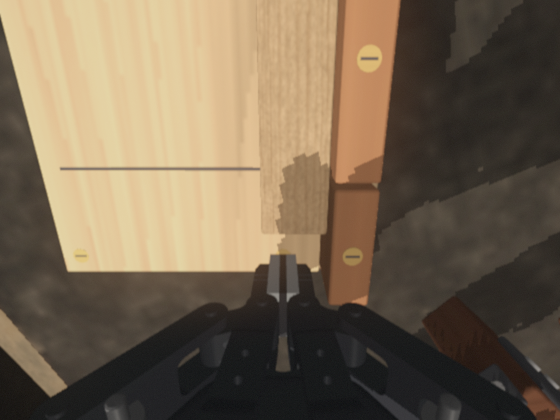

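View pics/s19.png

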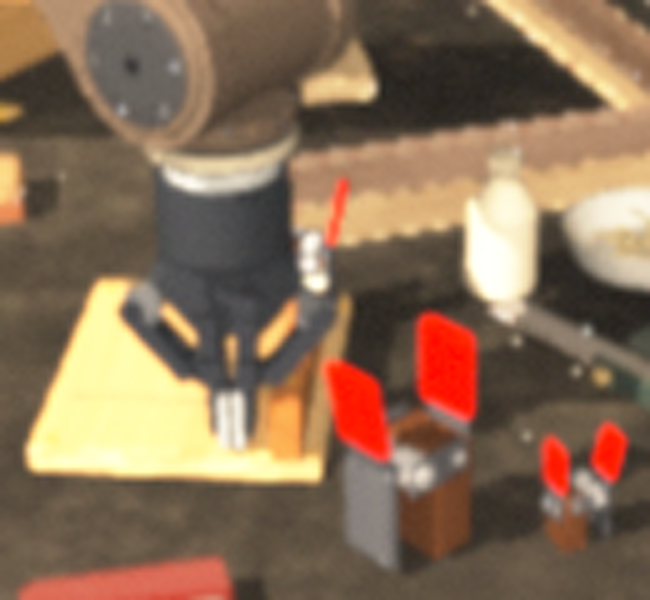

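>>> {"fn": "jog_arm", "kwargs": {
  "deltas": "0 0 0 0 1 8 0; 0 0 0 0 1 12 0; 0 0 0 0 1 14 0; 0 0 0 0 1 15 0; 0 0 0 0 1 16 0; 0 0 0 0 1 16 0"
}}

```text
time_s: 23.9
position: [406.1, -471.8, 191.6]
orientation: [0.69, -0.69, 0.156, -0.156]
contact_force: [-0.7, 0.4, -0.5]
grip_width: 0.002
```

Run:
```python
from h import *
s=env.sense()
_,jx,jy,_=jig();print(tcpj(),s["contact_force"]@jx,s["contact_force"]@jy,s["time_s"])
c=cap("wrist","w20");np.save("w20.npy",c,allow_pickle=True)
```

```text
[ 34.72 -81.07 191.62] -0.7831843417955059 0.08119797668217216 23.9
```

View pics/w20.png

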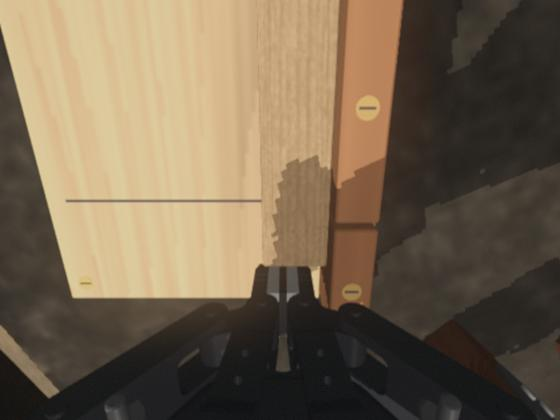

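Near contact; advance in 1 mm steps.

>>> {"fn": "jog_arm", "kwargs": {
  "deltas": "0 0 0 0 0 1 0; 0 0 0 0 0 2 0; 0 0 0 0 0 2 0"
}}

```text
time_s: 24.32
position: [407.0, -470.1, 191.7]
orientation: [-0.69, 0.69, -0.156, 0.156]
contact_force: [-0.3, -1.6, -0.1]
grip_width: 0.002
```

Run:
```python
from h import *
s=env.sense()
_,jx,jy,_=jig();print(tcpj(),s["contact_force"]@jx,s["contact_force"]@jy,s["time_s"])
c=cap("wrist","w20");np.save("w20.npy",c,allow_pickle=True)
```

```text
[ 34.74 -79.12 191.66] 0.4111463858475013 -1.607507786295831 24.325
```

>>> {"fn": "jog_arm", "kwargs": {
  "deltas": "0 0 0 0 0 1 0; 0 0 0 0 0 1 0"
}}

```text
time_s: 24.62
position: [407.0, -469.7, 191.8]
orientation: [-0.689, 0.69, -0.156, 0.156]
contact_force: [-5.6, -5.9, -0.2]
grip_width: -0.002
```

Run:
```python
from h import *
s=env.sense()
_,jx,jy,_=jig();print(tcpj(),s["contact_force"]@jx,s["contact_force"]@jy,s["time_s"])
```

```text
[ 34.68 -78.79 191.77] -2.4827115393584904 -7.7017313889259125 24.625
```

>>> {"fn": "jog_arm", "kwargs": {
  "deltas": "0 0 0 0 0 -4 0; 0 0 0 0 -20 -5 0; 0 0 0 0 -80 -5 0; 0 0 0 0 -130 20 0; 0 0 0 0 -130 20 0; 0 0 0 0 -130 20 0; 0 0 0 0 -130 20 0"
}}

```text
time_s: 25.5
position: [415.8, -451.3, 320.1]
orientation: [0.69, -0.689, 0.157, -0.156]
contact_force: [-0.7, 0.4, 0.4]
grip_width: -0.0
```

Run:
```python
from h import *
print(tcpj(),env.sense()["qpos"].round(3))
c=cap("wrist","w21");np.save("w21.npy",c,allow_pickle=True)
crop(c,210,60,370,200,5,"w21c")
```

```text
[ 34.6  -58.35 320.12] [-0.934  0.568  1.675  0.     0.901 -0.488]
```

View pics/w21.png

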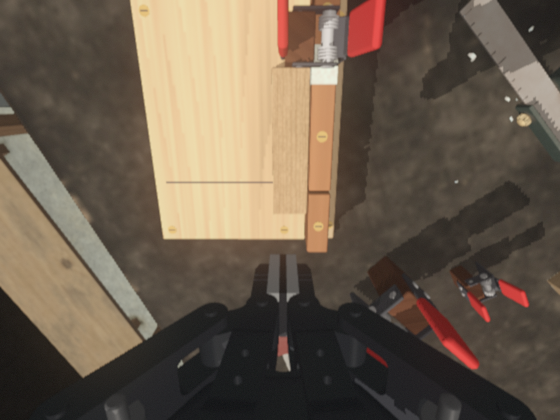

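View pics/w21c.png

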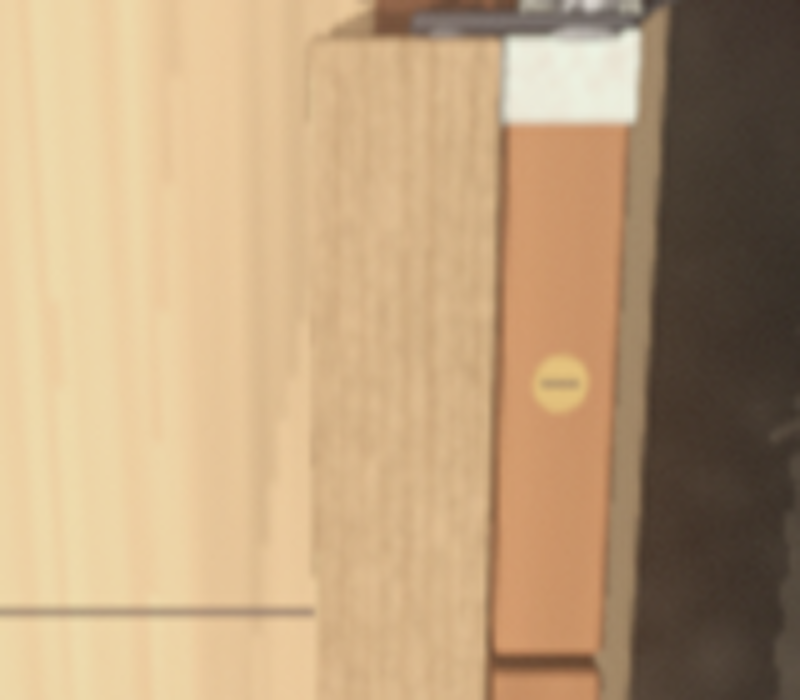

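```bash
cat >> h.py <<'E'
def tilt(th_deg):
    _,jx,jy,_=jig(); t=np.radians(th_deg); z=np.array([0,0,1.])
    y=np.sin(t)*jx-np.cos(t)*z; x=-jy
    return R.from_matrix(np.array([x,y,np.cross(x,y)]).T)
E
python3 - <<'E'
from h import *
print(delta(JW(-40,-9,320),tilt(0)))
for back in (60,0):
    Rt=tilt(50); tip=JW(25,-9,35); P=tip-(173+back)*Rt.as_matrix()[:,1]; print(P, np.hypot(*P[:2]), delta(P,Rt))
E
```

```text
[ 7.0000e-04  1.5703e+00 -2.6000e-03 -7.4650e+01  4.0000e-01  4.9380e+01]
[ 267.3104369  -325.68131341  184.76951306] 421.33500635261754 [   0.6822    1.4597   -0.6836 -187.86    135.86     49.16  ]
[ 308.78768686 -345.48546589  146.20225648] 463.3681502847677 [   0.6822    1.4597   -0.6836 -141.81    174.33     49.14  ]
```

>>> {"fn": "jog_arm", "kwargs": {
  "deltas": "0 0.2 0 -30 0 15 0; 0 0.4 0 -60 0 30 0; 0 0.6 0 -90 0 49 0; 0 0.8 0 -94 0 49 0; 0 1.0 0 -94 0 49 0; 0 1.2 0 -94 0 49 0; 0 1.4 0 -94 0 49 0; 0 1.57 0 -94 0 49 0; 0 1.57 0 -94 0 49 0; 0 1.57 0 -94 0 49 0; 0 1.57 0 -94 0 49 0"
}}

```text
time_s: 26.92
position: [352.3, -366.5, 321.2]
orientation: [0.378, -0.378, 0.598, -0.597]
contact_force: [-0.9, -0.5, 0.1]
grip_width: 0.001
```

Run:
```python
from h import *
s=env.sense();print(tcpj(),s["qpos"].round(3),s["time_s"])
for th in (25,50):
    Rt=tilt(th); tip=JW(25,-9,35); P=tip-(173+50)*Rt.as_matrix()[:,1]+np.array([0,0,20]); print(th,P, np.hypot(*P[:2]), delta(P,Rt))
cap("wrist","w22")
```

```text
[-59.26  -9.2  321.2 ] [-0.935  0.438  1.934  0.     0.771  1.079] 26.925
25 [ 343.33364733 -361.98013393  257.10663651] 498.90641481837446 [ 4.371e-01  2.000e-03 -1.000e-03 -1.900e-01  6.410e+01 -9.930e+00]
50 [ 274.22331189 -328.98200549  198.34163696] 428.284467054828 [ 8.7340e-01  1.8000e-03 -1.4000e-03 -3.2000e-01  1.2293e+02 -8.6470e+01]
```

View pics/w22.png

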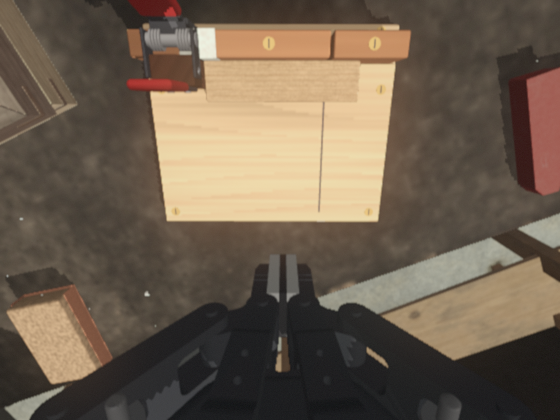

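>>> {"fn": "jog_arm", "kwargs": {
  "deltas": "0.15 0 0 0 10 -3 0; 0.3 0 0 0 30 -7 0; 0.44 0 0 0 40 -20 0; 0.44 0 0 0 40 -20 0; 0.44 0 0 0 40 -20 0"
}}

```text
time_s: 27.6
position: [334.0, -357.7, 281.4]
orientation: [-0.451, 0.286, -0.454, 0.714]
contact_force: [0.9, -0.1, -0.3]
grip_width: -0.003
```

Run:
```python
from h import *
s=env.sense();print(tcpj(),s["qpos"].round(3),s["time_s"])
print((tilt(25).inv()*rot(s["orientation"])).as_rotvec())
for th in (38,50):
    Rt=tilt(th); tip=JW(25,-9,35); P=tip-(173+50)*Rt.as_matrix()[:,1]+np.array([0,0,20]); print(th,P, np.hypot(*P[:2]), delta(P,Rt))
```

```text
[-79.56  -9.16 281.36] [-0.992  0.462  2.095  0.844  0.301  0.246] 27.6
[ 0.00250495 -0.00043639  0.0007829 ]
38 [ 304.48605222 -343.43156337  230.72639805] 458.97384970739296 [ 2.244e-01  3.000e-04 -8.000e-04 -1.600e-01  3.193e+01 -5.114e+01]
50 [ 274.22331189 -328.98200549  198.34163696] 428.284467054828 [ 4.338e-01  3.000e-04 -9.000e-04 -1.700e-01  4.699e+01 -9.526e+01]
```

>>> {"fn": "jog_arm", "kwargs": {
  "deltas": "0.06 0 0 0 8 -12 0; 0.12 0 0 0 15 -25 0; 0.18 0 0 0 22 -38 0; 0.22 0 0 0 28 -51 0; 0.22 0 0 0 28 -51 0; 0.22 0 0 0 28 -51 0; 0.22 0 0 0 28 -51 0"
}}

```text
time_s: 28.48
position: [303.9, -343.3, 235.0]
orientation: [-0.48, 0.235, -0.372, 0.759]
contact_force: [0.3, -1.2, -0.6]
grip_width: -0.0
```

Run:
```python
from h import *
s=env.sense();print(tcpj(),s["qpos"].round(3),s["time_s"])
print((tilt(38).inv()*rot(s["orientation"])).as_rotvec())
for th in (45,50):
    Rt=tilt(th); tip=JW(25,-9,35); P=tip-(173+40)*Rt.as_matrix()[:,1]+np.array([0,0,20]); print(th,P, np.hypot(*P[:2]), delta(P,Rt))
```

```text
[-112.93   -9.12  234.96] [-1.054  0.542  2.239  2.067  0.412 -1.039] 28.475
[-0.00312074 -0.00092766  0.00195538]
45 [ 292.464813   -337.6917794   205.61374439] 446.73415440831957 [ 1.253e-01  8.000e-04 -2.000e-03 -1.200e-01  1.540e+01 -2.801e+01]
50 [ 281.13618688 -332.28269757  191.91376086] 435.257793359846 [ 2.126e-01  7.000e-04 -2.000e-03 -1.300e-01  1.853e+01 -4.632e+01]
```

>>> {"fn": "jog_arm", "kwargs": {
  "deltas": "0.06 0 0 0 8 -14 0; 0.13 0 0 0 14 -28 0; 0.21 0 0 0 18 -46 0; 0.21 0 0 0 18 -46 0; 0.21 0 0 0 18 -46 0"
}}

```text
time_s: 29.1
position: [281.1, -332.5, 192.7]
orientation: [-0.502, 0.183, -0.291, 0.794]
contact_force: [0.0, -1.0, 0.1]
grip_width: -0.001
```

Run:
```python
from h import *
s=env.sense();print(tcpj(),s["qpos"].round(3),s["time_s"],s["contact_force"])
print((tilt(50).inv()*rot(s["orientation"])).as_rotvec())
Rc=rot(s["orientation"]); d=Rc.as_matrix()[:,1]; print("d",d)
tip=s["position"]+173*d; o,jx,jy,_=jig(); print("tip J",(tip-o)@jx,(tip-o)@jy,tip[2])
for back in (15,0):
    Rt=tilt(50); P=JW(25,-9,35)-(173+back)*Rt.as_matrix()[:,1]; print(P, delta(P,Rt))
cap("wrist","w23"); c=cap("side");crop(c,180,150,360,310,4,"s23")
```

```text
[-138.13   -9.21  192.66] [-1.112  0.665  2.344  2.392  0.768 -1.452] 29.1 [ 0.00803564 -1.01119718  0.05690832]
[-0.00341742 -0.00058073  0.00186253]
d [ 0.69010174 -0.3274402  -0.64540104]
tip J -5.983919052475608 -8.88435564338963 81.00257150726509
[ 298.41837437 -340.53442777  155.84407062] [ 3.400e-03  6.000e-04 -1.900e-03 -1.400e-01  3.836e+01 -1.578e+01]
[ 308.78768686 -345.48546589  146.20225648] [ 3.400e-03  6.000e-04 -1.900e-03 -1.200e-01  5.336e+01 -1.573e+01]
```

View pics/w23.png

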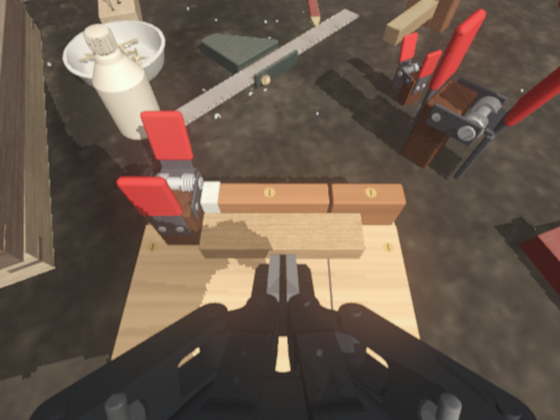

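View pics/s23.png

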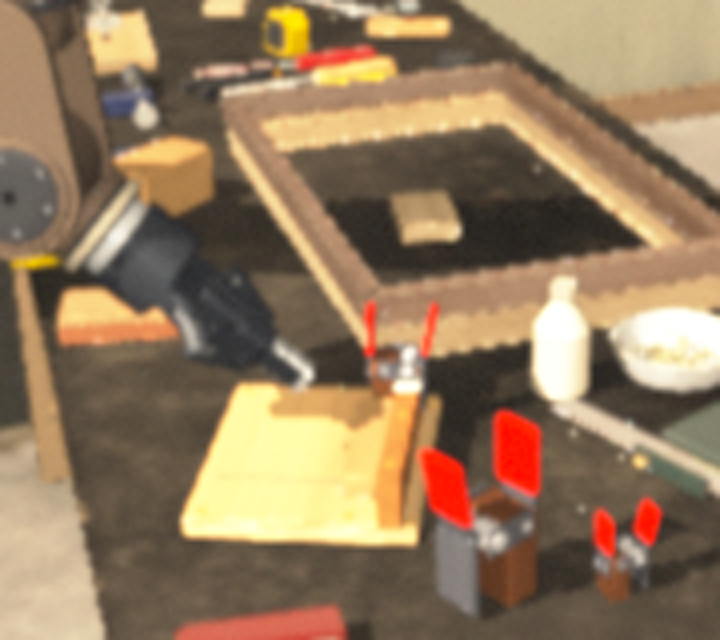

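>>> {"fn": "jog_arm", "kwargs": {
  "deltas": "0 0 0 0 20 -15.8 0; 0 0 0 0 36 -15.8 0; 0 0 0 0 40 -15.8 0; 0 0 0 0 40 -15.8 0; 0 0 0 0 40 -15.8 0"
}}

```text
time_s: 29.82
position: [298.9, -340.8, 154.8]
orientation: [-0.501, 0.183, -0.29, 0.794]
contact_force: [0.1, -0.9, 0.6]
grip_width: 0.001
```

```bash
cat > st.py <<'E'
from h import *
s=env.sense(); Rc=rot(s["orientation"]); d=Rc.as_matrix()[:,1]
tip=s["position"]+173*d; o,jx,jy,_=jig(); f=s["contact_force"]
print("tip J",np.round([(tip-o)@jx,(tip-o)@jy,tip[2]],1),"F jig",np.round([f@jx,f@jy,f[2]],1),"ori err",(tilt(50).inv()*Rc).as_rotvec().round(4),s["time_s"])
E
python3 st.py
python3 - <<'E'
from h import *
cap("wrist","w24"); c=cap("side");crop(c,220,190,350,310,5,"s24")
E
```

```text
tip J [13.8 -8.9 43.3] F jig [ 0.5 -0.8  0.6] ori err [-0.0023 -0.0006  0.0006] 29.825
```

View pics/w24.png

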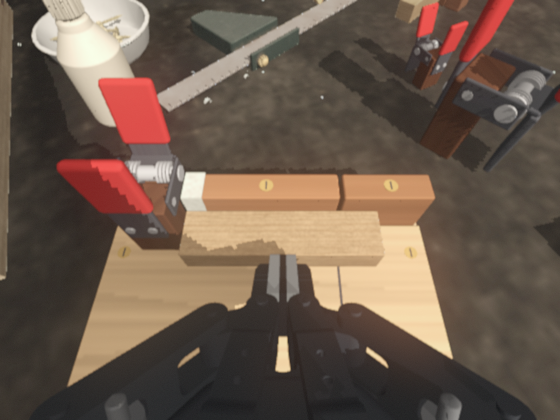

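View pics/s24.png

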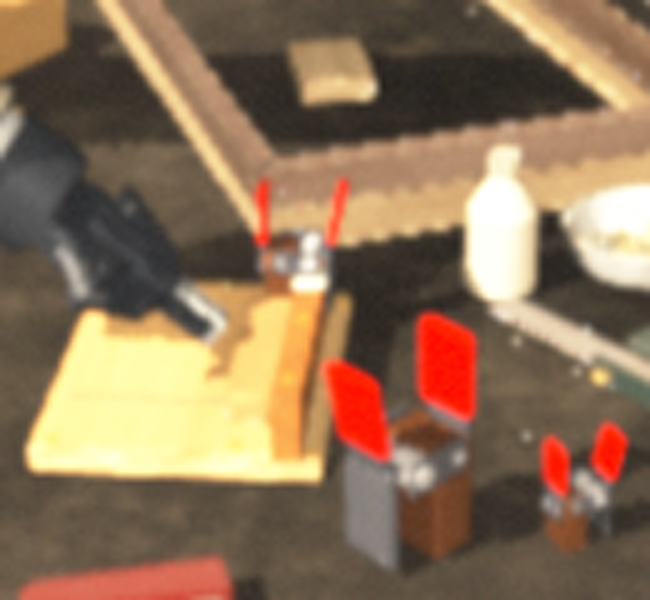

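>>> {"fn": "jog_arm", "kwargs": {
  "deltas": "0 0 0 0 6 0 0; 0 0 0 0 10 0 0; 0 0 0 0 12 0 0; 0 0 0 0 12 0 0"
}}

```text
time_s: 30.42
position: [307.3, -344.8, 146.4]
orientation: [-0.501, 0.183, -0.29, 0.794]
contact_force: [0.8, -0.1, -0.2]
grip_width: -0.004
```

```bash
python3 st.py
```

```text
tip J [23.  -8.9 34.8] F jig [ 0.8  0.2 -0.2] ori err [-0.0029 -0.0005  0.0009] 30.425
```

>>> {"fn": "jog_arm", "kwargs": {
  "deltas": "0 0 0 0 1 0 0; 0 0 0 0 2 0 0; 0 0 0 0 2 0 0"
}}

```text
time_s: 30.8
position: [308.4, -345.4, 145.4]
orientation: [-0.501, 0.183, -0.29, 0.794]
contact_force: [-3.8, 1.5, 3.9]
grip_width: 0.0
```

```bash
python3 st.py
```

```text
tip J [24.3 -9.  33.8] F jig [-4.1 -0.2  3.9] ori err [-0.0027 -0.0001  0.0005] 30.8
```

>>> {"fn": "jog_arm", "kwargs": {
  "deltas": "0 0 0 0 0.5 0.2 0; 0 0 0 0 1 0.4 0; 0 0 0 0 1 0.4 0; 0 0 0 0 1 0.4 0"
}}

```text
time_s: 31.3
position: [308.9, -345.4, 145.3]
orientation: [-0.501, 0.183, -0.291, 0.794]
contact_force: [-12.5, 4.5, 9.8]
grip_width: 0.0
```

```bash
python3 st.py
```

```text
tip J [24.7 -8.9 33.6] F jig [-13.3  -1.3   9.8] ori err [-0.0036  0.0006  0.0002] 31.3
```

>>> {"fn": "jog_arm", "kwargs": {
  "deltas": "0 0 0 0 0.4 0.3 0; 0 0 0 0 0.8 0.5 0; 0 0 0 0 0.8 0.5 0; 0 0 0 0 0.8 0.5 0"
}}

```text
time_s: 31.8
position: [309.2, -345.5, 145.3]
orientation: [-0.501, 0.183, -0.292, 0.794]
contact_force: [-20.5, 7.4, 14.9]
grip_width: -0.002
```

```bash
python3 st.py;  python3 - <<'E'
from h import *
c=cap("wrist","w25");crop(c,90,150,450,310,2.2,"w25c"); c=cap("side");crop(c,220,190,350,310,5,"s25")
E
```

```text
tip J [24.9 -8.9 33.5] F jig [-21.7  -2.1  14.9] ori err [-0.0047  0.0015 -0.0001] 31.8
```

View pics/w25c.png

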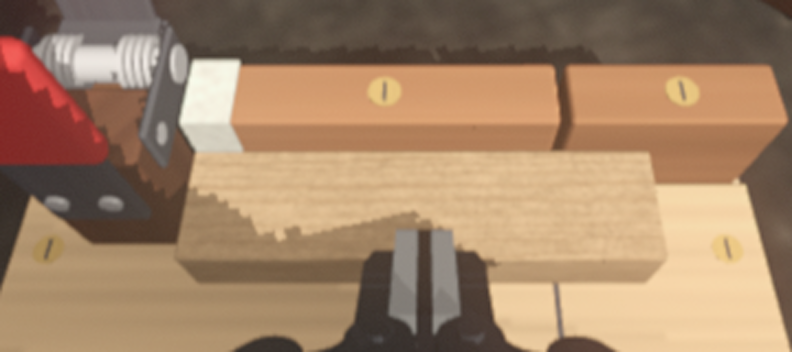

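View pics/s25.png

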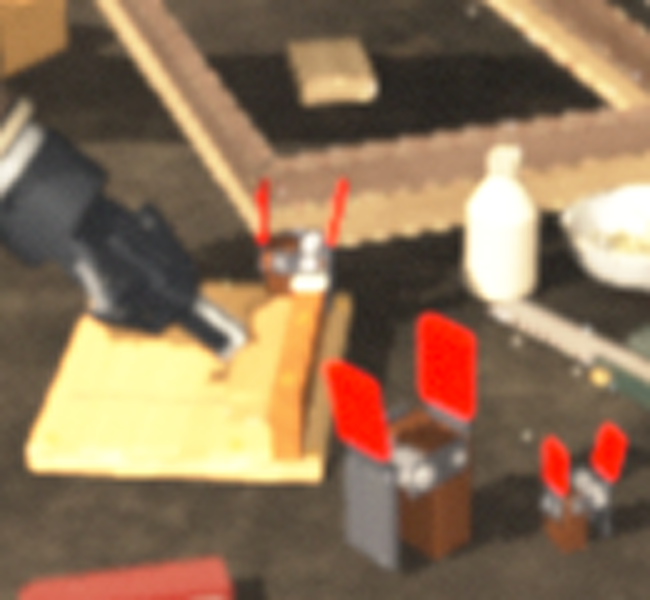

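```bash
python3 - <<'E'
from h import *
c=cap("wrist");crop(c,140,165,215,275,6,"w26")
E
python3 st.py
```

```text
tip J [24.9 -8.9 33.5] F jig [-20.4  -2.1  15.3] ori err [-0.0047  0.0015 -0.0001] 31.95
```

View pics/w26.png

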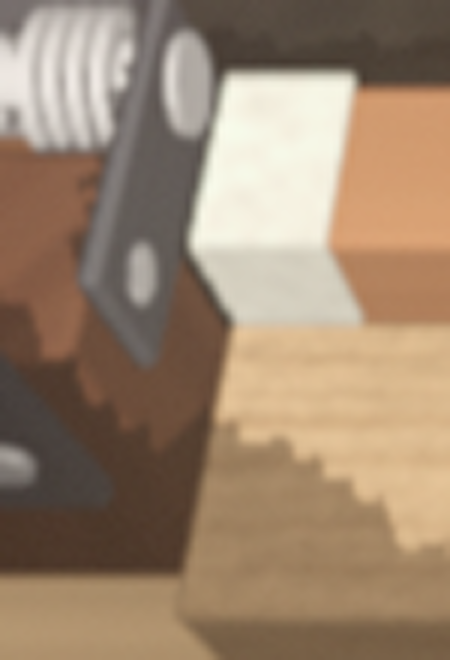

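```bash
python3 - <<'E'
from h import *
print(env.job_done())
E
python3 st.py
```

```text
the job is handed in; nothing more can be done
None
the job is handed in; nothing more can be done
```

I finished the job and handed it in at about 32 s with the arm still pushing. I don't know the verdict, because hand-in doesn't report one.

- **Stop:** I squeezed the grips of the middle-sized stop on the fence, lifted it slightly, slid it about 115 mm and let it close. The side of its block is at jig y of about 50.6 to 51.4 mm, and the line is at about 51.0 to 51.4 mm. The separate views differ by up to 1 mm. In the last close-up, a thin dark edge of the line still shows beside the block.
- **Standing on the bed:** The stop's top and bottom edges measured square with the block on the bed.
- **Strip:** I laid it flat, pushed it to the fence, then nudged it along until the stop resisted at about 8 N. The last pictures show no gap at the fence or at the stop.
- **Final push:** The shut fingertips, tilted 50°, press on the strip's top front edge. The last reading was about 20 N forward, 15 N down and 2 N towards the stop.

**Forces:** The highest wrist-force reading I saw between moves was about 28 N, while squeezing the stop. I only read forces at the end of each move, so a short peak within a move could have been higher. No reading came close to the limits, nothing fell, and I didn't touch any of the other tools.

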